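# Put the finished tubes away in the V-groove case

## Robot

A 6-joint arm with a two-finger parallel gripper is mounted at the origin on the work surface. World frame = base frame: x ahead of the robot, y to its left, z up, the work surface at z = 0. Lengths are in m, angles in degrees, forces in N, time in s.
With the tool pointing down it reaches from about 0.25 to 0.725 m from the base axis. Payload 9.7 kg.
Tool frame: the origin (TCP) lies between the finger pads; the fingertips stand 25 mm ahead of it and the grasp point (between the pads) lies 6 mm ahead of it; z points along the fingers, y is the line along which they close (so a half turn about z gives the same grasp; the last joint's range is limited). The gripper opens to 85 mm and grips with 20 to 120 N. Pads are 22 mm wide; open, the fingers measure 114 mm over their backs; the gripper's body (76 mm by 85 mm) begins 54 mm behind the grasp point. The pads swing forward as they close: fully open they stand 13 mm farther back than shut.
Start: joints at [-77.12, 4.979, 10.078, 95.1, 0, 90], TCP at [0.123, -0.536, 0.221] pointing down, gripper open.
Joint ranges: [-179.16, 179.16], [-48.56, 103.87], [-65.8, 70.77], [-126.05, 130.52], [-82.76, 87.17], [-180, 180]. Speed limits (degrees/s): [127.2, 127.2, 147.25, 180, 180, 180].

## Interface

Orientations are given as [roll, pitch, yaw] about the fixed x, y, z axes, in that order (R = Rz(yaw) Ry(pitch) Rx(roll)).
In Python, from workcell import bot gives the robot as it stands.
- The arm moves only by the shell command python3 drive.py 'ROWS' [FORCE]. ROWS is a JSON list of rows, 1 to 5 of them, each of 5 numbers: dx, dy, dz in m, then a turn about the tool's z in degrees, then the finger opening in m; each row is the pose to reach, as a shift and turn from the pose commanded when the command began, along the tool's axes at that moment; what a row does not reach only later rows make up. A row lasts 1/12 s, in which the tool goes at most 0.0417 m and 7.16 degrees, less where a joint would pass 70% of its speed; a pose out of reach is approached as far as the arm can. The fingers move at their own pace and stop on an object; FORCE is the grip in N (left out, the last holds). Time passes only in rows, so rows that do not move let the fingers close. It prints the time, the measured TCP pose, the force, the opening and the grip force at its end. Input that does not fit is refused with a message, and nothing moves.
- bot.get_obs(): the state, without advancing time (a new reading comes with each control period).
- bot.camera(name): name is "scene" or "top" or "wrist"; returns the picture (480x640x3 uint8, blue, green, red); there is no depth.
- bot.camera_info(name): a dict with "mtx" (3x3 intrinsics, pixels), "k1" (the pictures are not rectified: a ray, as slopes to the right and down, at radius r is drawn at 1 + k1 r^2 times it, then the intrinsics apply), "extrinsics" (4x4, takes a point from camera to world coordinates). Camera axes: x right, y down, z forward; pixel columns grow to the right and rows downward; lengths in m; the calibration is good to about 2 mm. A picture is of the moment at which its call begins: read the wrist's pose just before it. camera_info takes no time and is no camera call; for the wrist camera it gives the pose at the moment of the call.
- bot.job_done(): hands the job in; it is judged then, once.
The state is a dict: "time": time; "q": joint angles; "qd": joint speeds; "joint_efforts": joint torques, N m; "ee_pos": TCP position; "tcp_rot": TCP orientation; "wrist_force": force on the tool from outside, world axes, zero at the start; "torque": the same for the moment, N m; "opening": finger opening in m; "grasp_force": force on a finger pad.
Only numpy, scipy, OpenCV 4.12 (cv2) and the standard library are available. Lean on these libraries where they do the work, as an engineer would, in place of code of your own. Each camera call takes 0.05 s, during which the arm holds its last target. There are 200 camera calls.

## Task

Open the lid of the grey case right up, take out the sanding block that was left inside and lay it in the black tray, and lay every steel tube from the bench in the case, each cradled in a V-groove of its own. When nothing stands above the rim any more, shut the lid fully. Leave the grinder, the tin and the grinding wheels where they are.

Things in the scene. Friction and masses are not known exactly. Their poses are not given: they have to be found in the camera images.
- case: grey painted steel case, fixed to the bench, 126 (x) x 276 (y) x 45 mm high outside, walls and floor 5 mm thick, open on top. Origin: centre of its underside; x runs from the front wall to the hinge wall, y along its length. A tube cradled in a groove has its top 4 mm and its nuts 2 mm below the rim
- rails: two black notched rails fixed in the case (origin and axes as the case), 12 mm thick, along y at x = -28 and +28 mm, a 44 mm gap between them; a tube's nuts hang outside them. Facing 90-degree V notches form five grooves along x, 48 mm apart; notch bottoms are 14 mm, the flat ridges between them 27 mm above the case's underside; a notch is 26 mm wide at the top
- groove1 (a point): where the centre of a tube cradled in groove 1 lies: case x = 0, y = -96 mm, 29.6 mm above the case's underside; same axes as the case, the groove runs along x
- groove2 (a point): where the centre of a tube cradled in groove 2 lies: case x = 0, y = -48 mm, 29.6 mm above the case's underside; same axes as the case, the groove runs along x
- groove3 (a point): where the centre of a tube cradled in groove 3 lies: case x = 0, y = 0 mm, 29.6 mm above the case's underside; same axes as the case, the groove runs along x
- groove4 (a point): where the centre of a tube cradled in groove 4 lies: case x = 0, y = 48 mm, 29.6 mm above the case's underside; same axes as the case, the groove runs along x
- groove5 (a point): where the centre of a tube cradled in groove 5 lies: case x = 0, y = 96 mm, 29.6 mm above the case's underside; same axes as the case, the groove runs along x
- lid (a joint): angle of the case's lid in rad: 0 shut on the rim, grows as it opens, 1.7 its stop. It starts ajar. Stiff hinge: it stays at any angle where it is left; moving it takes up to 6 N at the handle
- lid_hinge (a point): point on the lid's hinge axis at mid length, on the top edge of the case's +x wall; frame turns with the lid: x points away from the handle, y along the hinge axis, z out of the lid's outer face. The lid is a plate 126 x 276 x 8 mm
- lid_handle (a point): middle of the lid's handle, a round steel bar of 11 mm diameter, 100 mm long, parallel to the hinge axis, 35 mm off the lid's outer face on two thin legs near its ends; 96 mm from the hinge axis towards the lid's free edge (x = -96, z = +43 mm in the frame of point lid_hinge); the free edge is 30 mm beyond it
- tube1: stainless steel tube, 22 mm diameter, 100 mm long over all, with a brass hexagonal nut, 23 mm across flats and 8 mm long, flush with either end, about 110 g, lying on the bench on its nuts; origin at its centre, x along the tube's axis. Some of the five may be absent
- tube2: stainless steel tube, 22 mm diameter, 100 mm long over all, with a brass hexagonal nut, 23 mm across flats and 8 mm long, flush with either end, about 110 g, lying on the bench on its nuts; origin at its centre, x along the tube's axis. Some of the five may be absent
- tube3: stainless steel tube, 22 mm diameter, 100 mm long over all, with a brass hexagonal nut, 23 mm across flats and 8 mm long, flush with either end, about 110 g, lying on the bench on its nuts; origin at its centre, x along the tube's axis. Some of the five may be absent
- tube4: stainless steel tube, 22 mm diameter, 100 mm long over all, with a brass hexagonal nut, 23 mm across flats and 8 mm long, flush with either end, about 110 g, lying on the bench on its nuts; origin at its centre, x along the tube's axis. Some of the five may be absent
- tube5: stainless steel tube, 22 mm diameter, 100 mm long over all, with a brass hexagonal nut, 23 mm across flats and 8 mm long, flush with either end, about 110 g, lying on the bench on its nuts; origin at its centre, x along the tube's axis. Some of the five may be absent
- block: cork and rubber sanding block, 80 (x) x 38 (y) x 24 mm, left lying across the rails in the case, standing above the rim; origin: its centre
- tray: shallow black plastic tray fixed on the bench, 120 (x) x 90 (y) x 22 mm high outside, walls and floor 4 mm; origin: centre of its underside
- grinder: bystander: angle grinder lying on the bench, about 240 mm long (x), 62 mm thick, 1.8 kg; its disc reaches 117 mm high; origin: on the bench under its middle
- paste_tin: bystander: round tin, 68 mm diameter, 70 mm high; origin: centre of its underside
- wheels: bystander: stack of grinding wheels, 80 mm diameter, 48 mm high; origin: centre of its underside

How it is judged (in metres and radians):
On the way, in this order (a step that is already met when the one before it is completed fails the run):
1. the lid is opened right up (value of joint lid above 1.2 rad), for 0.2 s.
2. with the lid still up, the block lies in the tray and every tube is cradled in a groove (value of joint lid above 1 rad and horizontal distance between block and tray below 0.035 m and height (world z) of block below 0.03 m and x of tube1 in the frame of case between -0.012 and 0.012 m and y of tube1 in the frame of case between -0.106 and 0.106 m and z of tube1 in the frame of case between 0.0256 and 0.0336 m and angle between the x axis of each of tube1, tube2, tube3, tube4, tube5 and the x axis of case, either way round below 0.08 rad and x of tube2 in the frame of case between -0.012 and 0.012 m and y of tube2 in the frame of case between -0.106 and 0.106 m and z of tube2 in the frame of case between 0.0256 and 0.0336 m and x of tube3 in the frame of case between -0.012 and 0.012 m and y of tube3 in the frame of case between -0.106 and 0.106 m and z of tube3 in the frame of case between 0.0256 and 0.0336 m and x of tube4 in the frame of case between -0.012 and 0.012 m and y of tube4 in the frame of case between -0.106 and 0.106 m and z of tube4 in the frame of case between 0.0256 and 0.0336 m and x of tube5 in the frame of case between -0.012 and 0.012 m and y of tube5 in the frame of case between -0.106 and 0.106 m and z of tube5 in the frame of case between 0.0256 and 0.0336 m), for 0.2 s.
At the end, for the whole second after the job is handed in: lid shut (under 0.04 rad), every tube present cradled in a groove (centre within 4 mm of the cradled height and 12 mm of the grooves' middle along them, axis within 0.08 rad of the grooves), block lying in the tray on any long side (centre under 30 mm high, within 35 mm of the tray's), all at rest (value of joint lid below 0.04 rad and horizontal distance between block and tray below 0.035 m and height (world z) of block below 0.03 m and x of tube1 in the frame of case between -0.012 and 0.012 m and y of tube1 in the frame of case between -0.106 and 0.106 m and z of tube1 in the frame of case between 0.0256 and 0.0336 m and angle between the x axis of each of tube1, tube2, tube3, tube4, tube5 and the x axis of case, either way round below 0.08 rad and x of tube2 in the frame of case between -0.012 and 0.012 m and y of tube2 in the frame of case between -0.106 and 0.106 m and z of tube2 in the frame of case between 0.0256 and 0.0336 m and x of tube3 in the frame of case between -0.012 and 0.012 m and y of tube3 in the frame of case between -0.106 and 0.106 m and z of tube3 in the frame of case between 0.0256 and 0.0336 m and x of tube4 in the frame of case between -0.012 and 0.012 m and y of tube4 in the frame of case between -0.106 and 0.106 m and z of tube4 in the frame of case between 0.0256 and 0.0336 m and x of tube5 in the frame of case between -0.012 and 0.012 m and y of tube5 in the frame of case between -0.106 and 0.106 m and z of tube5 in the frame of case between 0.0256 and 0.0336 m and linear speed of each of tube1, tube2, tube3, tube4, tube5, block below 0.03 m/s and angular speed of each of tube1, tube2, tube3, tube4, tube5 below 0.3 rad/s); the robot touches nothing.
It fails at once if the grinder is shifted by more than 30 mm (distance of grinder from where it was at the start of the episode above 0.03 m).
It fails at once if the tin is shifted by more than 30 mm (distance of paste_tin from where it was at the start of the episode above 0.03 m).
It fails at once if the stack of grinding wheels is shifted by more than 30 mm (distance of wheels from where it was at the start of the episode above 0.03 m).
Of tube1, tube2, tube3, tube4, tube5 only 3 to 5 are there at a start; the rules pass over those that are not, and their reading is None.
At some moment in a run one of tube1, tube2, tube3, tube4, tube5, block may be knocked a few centimetres aside while the robot is not near it.
Once in a run the grip may slacken for a moment while it holds something.
It also fails if it takes over 210 s, if anything falls off the work surface, if the arm or the gripper's body presses on something with over 40 N, if the wrist force passes 120 N, or if a joint passes its speed limit or range.

## Working session

There is one attempt and no reset: what is moved stays moved. The work goes in short steps, Python scripts to look and compute and a shell command to move; the robot and the scene stay as the last step left them, time stands still between calls to the robot, and variables do not carry over. Pictures are saved under pics/ and viewed, at most 14 in all, crops included, and the job is handed in when it is done.

```bash
ls; mkdir -p pics; python3 - <<'E'
from workcell import bot
import cv2,numpy as np
o=bot.get_obs();print(o['time'],o['ee_pos'],o['tcp_rot'],o['opening'])
for n in ['scene','top','wrist']:
    i=bot.camera_info(n);print(n,np.round(i['mtx'],1).tolist(),i['k1'],np.round(i['extrinsics'],3).tolist())
    cv2.imwrite(f'pics/{n}0.png',bot.camera(n))
E
```

```text
drive.py
pics
workcell.py
0.0 [ 0.12253012 -0.5359492   0.2201908 ] [-1.79926985e+02  2.65901096e-03  1.28800736e+01] 0.08534771932847962
scene [[580.7, 0.0, 322.0], [0.0, 580.7, 252.2], [0.0, 0.0, 1.0]] -0.1942303524969457 [[0.26, 0.566, -0.782, 1.605], [0.966, -0.156, 0.208, -0.256], [-0.004, -0.809, -0.587, 0.838], [0.0, 0.0, 0.0, 1.0]]
top [[539.3, 0.0, 321.1], [0.0, 539.3, 235.1], [0.0, 0.0, 1.0]] -0.029214623444954593 [[0.029, -0.986, 0.162, 0.368], [-0.999, -0.032, -0.014, 0.029], [0.019, -0.162, -0.987, 1.3], [0.0, 0.0, 0.0, 1.0]]
wrist [[330.5, 0.0, 321.1], [0.0, 330.5, 239.5], [0.0, 0.0, 1.0]] -0.023142990641342082 [[0.222, -0.934, -0.28, 0.194], [-0.975, -0.213, -0.064, -0.521], [0.0, 0.287, -0.958, 0.373], [0.0, 0.0, 0.0, 1.0]]
```
View pics/top0.png

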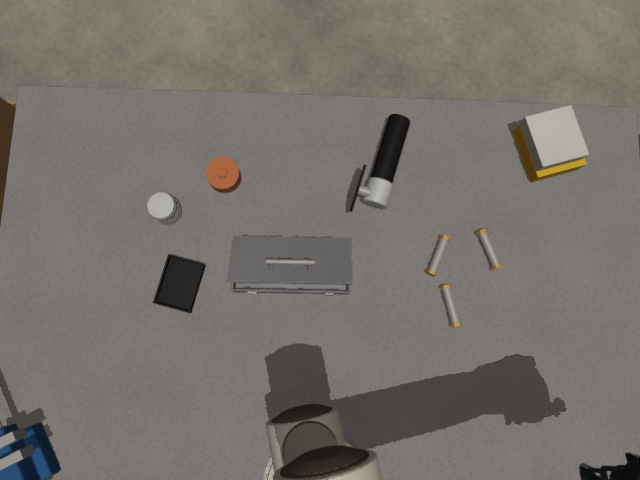

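View pics/scene0.png

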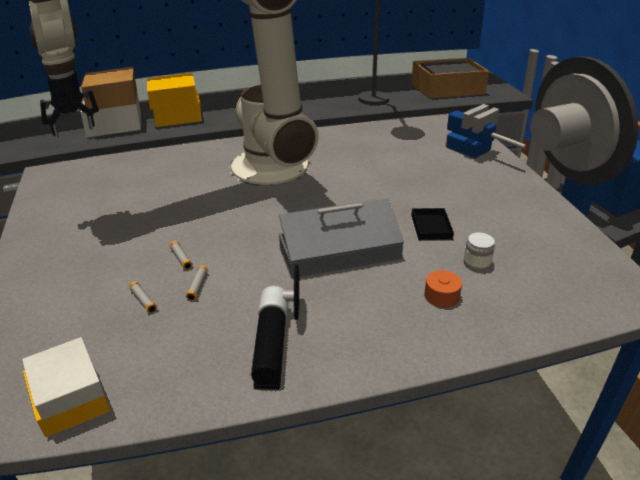

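The top view shows three tubes at about (438,255), (488,248) and (450,305). It also shows the tray (180,283), the case (290,265) with its handle at (290,262) and front toward the robot, the grinder disc (355,190), the tin (164,207) and the wheels (223,174). The scene view confirms the same three tubes, with the hinge on the far side (+x).

```bash
cat > h.py <<'E'
from workcell import bot
import cv2,numpy as np
from scipy.spatial.transform import Rotation as Ro
def shot(n,save=None):
    i=bot.camera_info(n);im=bot.camera(n)
    if save: cv2.imwrite(f'pics/{save}.png',im)
    return im,i
def rays(i,px):
    p=cv2.undistortPoints(np.float64(px).reshape(-1,1,2),i['mtx'],np.array([i['k1'],0,0,0]))[:,0]
    E=np.array(i['extrinsics']);d=np.c_[p,np.ones(len(p))]@E[:3,:3].T
    return E[:3,3],d
def onz(i,px,z):
    o,d=rays(i,px);return o+d*((z-o[2])/d[:,2])[:,None]
def tri(i1,p1,i2,p2):
    o1,d1=rays(i1,p1);o2,d2=rays(i2,p2);out=[]
    for a,b in zip(d1,d2):
        s=np.linalg.lstsq(np.c_[a,-b],o2-o1,rcond=None)[0];A=o1+s[0]*a;B=o2+s[1]*b
        out.append(np.r_[(A+B)/2,np.linalg.norm(A-B)])
    return np.array(out)
def proj(i,P):
    E=np.linalg.inv(np.array(i['extrinsics']));return cv2.projectPoints(np.float64(P).reshape(-1,1,3),cv2.Rodrigues(E[:3,:3])[0],E[:3,3],i['mtx'],np.array([i['k1'],0,0,0]))[0][:,0]
def brass(im,amin=8):
    h=cv2.cvtColor(im,cv2.COLOR_BGR2HSV);m=cv2.inRange(h,(10,110,90),(28,255,255))
    n,l,s,c=cv2.connectedComponentsWithStats(m);return [(c[k].round(1).tolist(),int(s[k,4])) for k in range(1,n) if s[k,4]>=amin]
def tool(dx,dy,dz):
    o=bot.get_obs();R=Ro.from_euler('xyz',o['tcp_rot'],degrees=True).as_matrix()
    return R.T@np.array([dx,dy,dz])
E
python3 - <<'E'
from h import *
i=bot.camera_info('top');im=cv2.imread('pics/top0.png');print(brass(im))
for nm,p,z in [('tubes',[(438,255),(488,248),(450,305)],.012),('tray',[(180,283)],.02),('handle',[(266,262),(314,262)],.1),('disc',[(363,168),(350,210)],.1),('wheel',[(223,174)],.048),('tin',[(162,203)],.07),('case rim front',[(232,291),(351,292)],.045),('lid back',[(233,237),(351,238)],.053)]:
    print(nm,onz(i,p,z).round(3).tolist())
i=bot.camera_info('scene');im=cv2.imread('pics/scene0.png');print(brass(im))
print(onz(i,[(320,211),(362,207)],.1).round(3))
t=bot.camera_info('top');print(tri(t,[(266,262),(314,262)],i,[(362,207),(320,211)]).round(3))
E
```

```text
[([12.1, 102.6], 31), ([222.4, 172.9], 833), ([559.8, 169.1], 468), ([480.3, 231.1], 32), ([444.5, 236.8], 31), ([496.4, 266.2], 31), ([430.7, 272.0], 37), ([444.6, 286.1], 33), ([455.2, 324.2], 32)]
tubes [[0.54, -0.274, 0.012], [0.56, -0.396, 0.012], [0.42, -0.302, 0.012]]
tray [[0.453, 0.341, 0.02]]
handle [[0.5, 0.133, 0.1], [0.503, 0.026, 0.1]]
disc [[0.725, -0.08, 0.1], [0.625, -0.052, 0.1]]
wheel [[0.714, 0.25, 0.048]]
tin [[0.633, 0.383, 0.07]]
case rim front [[0.436, 0.213, 0.045], [0.442, -0.062, 0.045]]
lid back [[0.561, 0.217, 0.053], [0.568, -0.059, 0.053]]
[([477.1, 64.0], 8), ([424.4, 69.2], 29), ([484.7, 69.8], 13), ([107.6, 77.3], 634), ([476.8, 70.8], 11), ([173.6, 99.0], 2355), ([444.3, 73.3], 23), ([461.1, 72.2], 16), ([172.4, 242.8], 20), ([185.4, 262.2], 34), ([203.5, 267.6], 22), ([443.7, 281.3], 592), ([132.1, 284.1], 29), ([191.7, 293.0], 39), ([149.1, 305.7], 41), ([68.3, 414.0], 1383), ([638.5, 376.0], 13)]
[[0.459 0.044 0.1  ]
 [0.468 0.147 0.1  ]]
[[0.498 0.134 0.12  0.005]
 [0.501 0.029 0.128 0.007]]
```

View pics/wrist0.png

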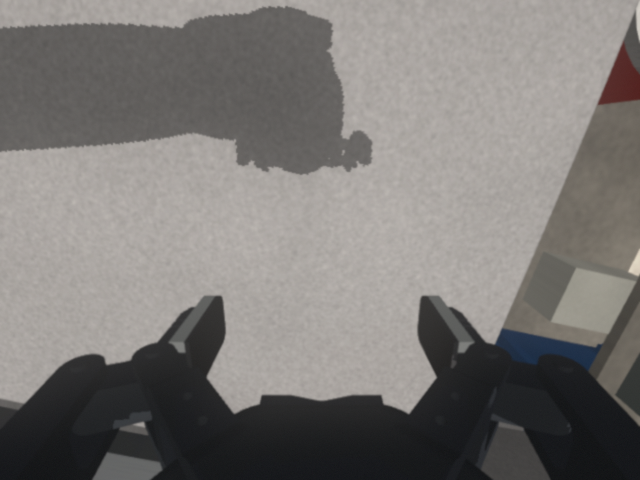

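```bash
python3 drive.py '[[0.14,-0.14,-0.03,0,0.085],[0.14,-0.14,-0.03,0,0.085],[0.14,-0.14,-0.03,0,0.085],[0.14,-0.14,-0.03,0,0.085],[0.14,-0.14,-0.03,0,0.085]]' 30
python3 drive.py '[[0.14,-0.14,-0.03,0,0.085],[0.14,-0.14,-0.03,0,0.085],[0.14,-0.14,-0.03,0,0.085],[0.14,-0.14,-0.03,0,0.085],[0.14,-0.14,-0.03,0,0.085]]'
python3 drive.py '[[0.13,-0.14,0,0,0.085],[0.13,-0.14,0,0,0.085],[0.13,-0.14,0,0,0.085],[0.13,-0.14,0,0,0.085],[0.13,-0.14,0,0,0.085]]'
python3 drive.py '[[0,0,0,-7,0.085],[0,0,0,-14,0.085],[0,0,0,-21,0.085],[0,0,0,-28,0.085],[0,0,0,-35,0.085]]'
python3 - <<'E'
from h import *
o=bot.get_obs();print(o['q'],o['tcp_rot'],o['ee_pos'])
E
```

```text
time: 0.57
ee_pos: [0.2285, -0.3663, 0.2513]
tcp_rot: [-180.0, -0.0, 12.9]
wrist_force: [1.2, -0.4, -0.3]
opening: 0.0852
grasp_force: 0.0
time: 0.98
ee_pos: [0.3338, -0.1985, 0.2814]
tcp_rot: [180.0, -0.0, 12.9]
wrist_force: [0.5, -0.3, -0.1]
opening: 0.0847
grasp_force: 0.0
time: 1.4
ee_pos: [0.4297, -0.0321, 0.2805]
tcp_rot: [-180.0, -0.0, 13.0]
wrist_force: [-0.2, -0.6, -0.5]
opening: 0.0852
grasp_force: 0.0
time: 1.82
ee_pos: [0.4286, -0.0352, 0.2807]
tcp_rot: [-180.0, 0.0, 48.2]
wrist_force: [-0.2, -0.1, 0.4]
opening: 0.0849
grasp_force: 0.0
[-4.69016108e+00 -9.43830911e+00  2.87970456e+00  1.02346239e+02
 -2.66933925e-03  1.27063155e+02] [-1.79979086e+02  1.91414492e-02  4.82466882e+01] [ 0.42860687 -0.03517761  0.2806615 ]
```

```bash

python3 drive.py '[[0,0,0,-7,0.085],[0,0,0,-14,0.085],[0,0,0,-21,0.085],[0,0,0,-28,0.085],[0,0,0,-35,0.085]]'
python3 drive.py '[[0,0,0,-6.8,0.085],[0,0,0,-6.8,0.085],[0,0,0,-6.8,0.085]]' | head -3
python3 - <<'E'
from h import *
shot('wrist','w1')
E
```

```text
time: 2.23
ee_pos: [0.4286, -0.0353, 0.2807]
tcp_rot: [-180.0, 0.0, 83.2]
wrist_force: [0.7, 0.0, -0.8]
opening: 0.0851
grasp_force: 0.0
time: 2.48
ee_pos: [0.4286, -0.0353, 0.2808]
tcp_rot: [-180.0, -0.0, 89.5]
```

View pics/w1.png

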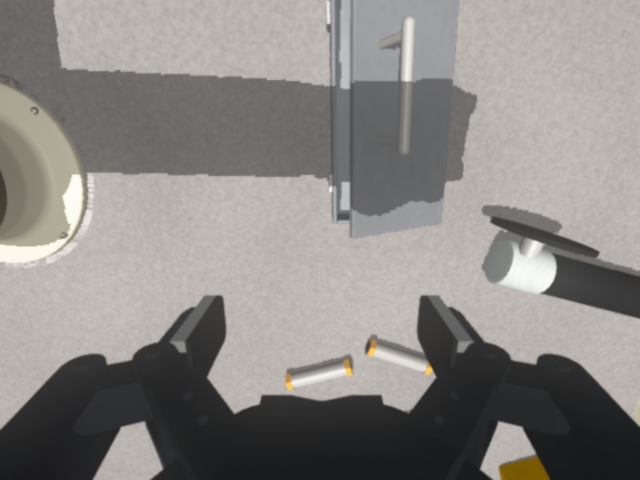

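The wrist view shows the handle bar running from (408,20) to (404,152) on the ajar lid. The case's front rim is at column 333 and its near corner at (335,222). I'll shift for a second view.

```bash
python3 - <<'E'
import sys
from h import *
import pickle
im,i=shot('wrist');pickle.dump((im,i),open('a.pkl','wb'))
E
python3 drive.py '[[0.03,0.07,0,0.5,0.085],[0.03,0.07,0,0.5,0.085],[0.03,0.07,0,0.5,0.085],[0.03,0.07,0,0.5,0.085]]' | head -3
python3 - <<'E'
from h import *
im,i=shot('wrist','w2');import pickle;pickle.dump((im,i),open('b.pkl','wb'))
P=[(.503,.03,.125),(.498,.133,.125),(.565,-.06,.05),(.44,-.06,.045)]
print(proj(i,P))
E
```

```text
time: 2.92
ee_pos: [0.4996, -0.0052, 0.2794]
tcp_rot: [-179.8, 0.0, 89.1]
[[324.71740268 181.84071119]
 [317.14437078  58.56578904]
 [376.23372691 248.16267494]
 [274.25704442 248.30843384]]
```

View pics/w2.png

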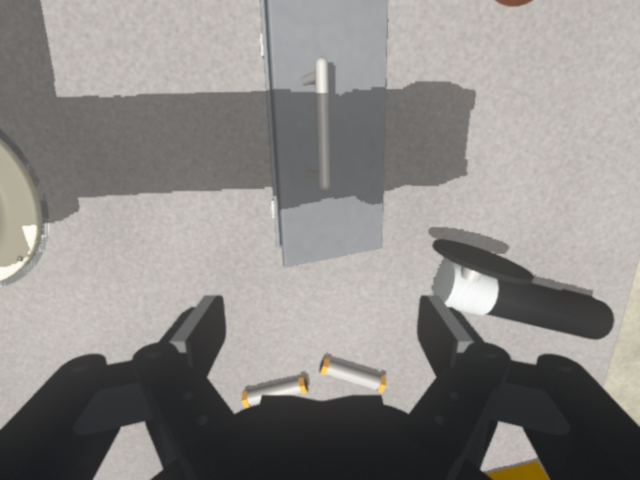

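```bash
python3 - <<'E'
from h import *
import pickle
a=pickle.load(open('a.pkl','rb'))[1];b=pickle.load(open('b.pkl','rb'))[1]
print(tri(a,[(408,18),(404,153),(442,224),(351,238)],b,[(321.5,60),(324,189),(382,249),(284,266)]).round(4))
o=bot.get_obs();print(o['ee_pos'],o['tcp_rot'])
E
```

```text
[[ 5.015e-01  1.321e-01  1.260e-01  9.000e-04]
 [ 5.021e-01  2.510e-02  1.347e-01  7.000e-04]
 [ 5.711e-01 -5.930e-02  5.530e-02  1.000e-04]
 [ 4.590e-01 -6.010e-02  1.061e-01  6.000e-04]]
[ 0.4988024  -0.0055768   0.28022084] [-1.79894932e+02  6.49792443e-03  8.91094271e+01]
```

```bash
python3 drive.py '[[0.085,-0.001,0.04,0,0.03],[0.085,-0.001,0.04,0,0.03],[0.085,-0.001,0.04,0,0.03],[0.085,-0.001,0.04,0,0.03],[0.085,-0.001,0.08,0,0.03]]' | head -4
python3 drive.py '[[0,0,0.03,0,0.03],[0,0,0.06,0,0.03],[0,0,0.066,0,0.03],[0,0,0.066,0,0.03]]' 40
python3 drive.py '[[0,0,0,0,0],[0,0,0,0,0],[0,0,0,0,0],[0,0,0,0,0],[0,0,0,0,0]]' 40
```

```text
time: 3.38
ee_pos: [0.5009, 0.0796, 0.2078]
tcp_rot: [179.4, -0.1, 89.2]
wrist_force: [2.7, 0.7, 2.0]
time: 3.72
ee_pos: [0.4979, 0.0782, 0.1343]
tcp_rot: [-179.9, 0.0, 89.1]
wrist_force: [-0.5, -1.0, 0.9]
opening: 0.03
grasp_force: 0.0
time: 4.13
ee_pos: [0.4995, 0.0793, 0.1358]
tcp_rot: [179.9, -0.0, 89.2]
wrist_force: [0.2, -0.9, 0.0]
opening: 0.0
grasp_force: 0.0
```

```bash
python3 - <<'E'
from h import *
im,i=shot('scene');cv2.imwrite('pics/s3.png',cv2.resize(im[130:330,200:460],None,fx=3,fy=3))
print(proj(i,[(.5,.0795,.13)]))
E
```

```text
[[339.23355522 206.92707062]]
```

View pics/s3.png

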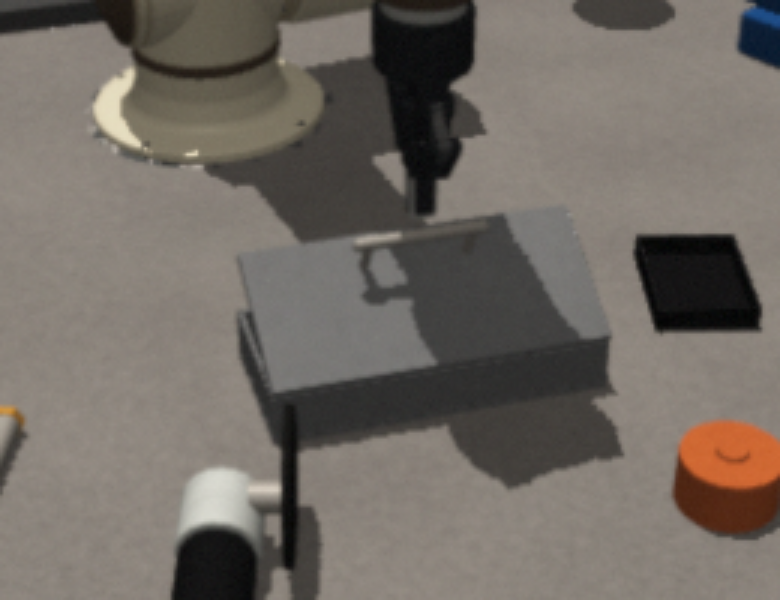

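```bash
python3 - <<'E'
from h import *
o=bot.get_obs();print(o['ee_pos'],o['tcp_rot'],o['opening'])
i=bot.camera_info('scene');print(proj(i,[(.4995,.0793,.1108),(.4995,.0793,.1358),(.4995,.0793,.15)]))
im,w=shot('wrist','w4');t,ti=shot('top')
a=cv2.resize(im[160:480,120:520],(400,320));b=cv2.resize(t[200:310,220:370],(400,293))
cv2.imwrite('pics/c4.png',np.hstack([a,cv2.copyMakeBorder(b,0,27,0,0,0)]))
print(proj(w,[(.5,.0795,.13)])-[120,160],w['extrinsics'][:3,3])
E
```

```text
[0.49935221 0.07931973 0.13553608] [ 1.79948625e+02 -7.76376809e-03  8.91806686e+01] 0.00010571503494897687
[[338.98753851 213.80932999]
 [339.12154825 204.70100614]
 [339.19816087 199.44459807]]
[[201.97617391 123.79595041]] [0.50072081 0.15110957 0.28843402]
```

View pics/c4.png

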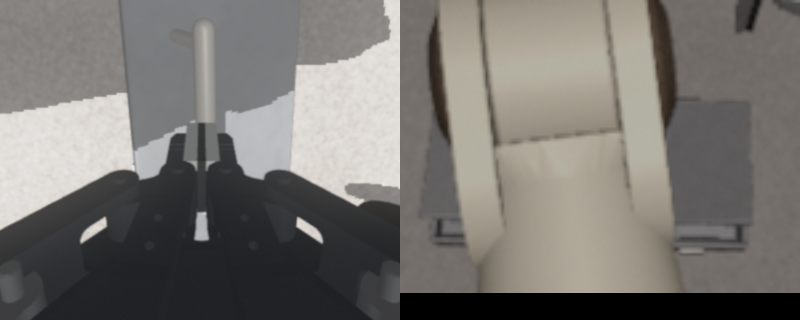

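The wrist crop shows the shut fingertips above the bar rather than around it, at crop (202,123). The scene view puts them at z≈0.147, so the real fingertips sit about 40 mm higher relative to the reported TCP than the text says. I'll descend in small steps to test this.

```bash
python3 drive.py '[[0,0,0,0,0.03],[0,0,0,0,0.03],[0,0,0,0,0.03],[0,0,0.015,0,0.03],[0,0,0.03,0,0.03]]'
python3 drive.py '[[0,0,0.006,0,0.03],[0,0,0.006,0,0.03]]'
python3 drive.py '[[0,0,0,0,0],[0,0,0,0,0],[0,0,0,0,0],[0,0,0,0,0],[0,0,0,0,0]]' 40
python3 - <<'E'
from h import *
s,_=shot('scene');w,_=shot('wrist')
cv2.imwrite('pics/c5.png',np.hstack([cv2.resize(s[150:270,260:420],(400,300)),cv2.resize(w[160:460,120:520],(400,300))]))
E
```

```text
time: 4.7
ee_pos: [0.4996, 0.0794, 0.1052]
tcp_rot: [179.9, -0.0, 89.2]
wrist_force: [0.2, 0.2, 0.3]
opening: 0.0299
grasp_force: 0.0
time: 4.87
ee_pos: [0.4981, 0.0791, 0.0974]
tcp_rot: [-179.9, 0.0, 89.2]
wrist_force: [-0.1, -0.5, -0.7]
opening: 0.0301
grasp_force: 0.0
time: 5.28
ee_pos: [0.4995, 0.0793, 0.0996]
tcp_rot: [179.9, -0.0, 89.2]
wrist_force: [1.0, -0.5, 0.9]
opening: 0.0094
grasp_force: 39.2
```

View pics/c5.png

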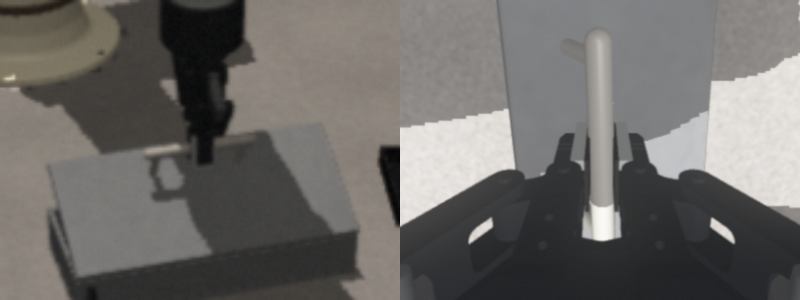

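The bar is now held: opening 9 mm, grip 39 N, and the crop shows the pads straddling it. Next I'll swing the lid along its arc.

```bash
python3 drive.py '[[0,0.0083,-0.0064,0,0],[0.0005,0.016,-0.0113,0,0],[0.001,0.0241,-0.0155,0,0],[0.001,0.0326,-0.0191,0,0],[0.001,0.0326,-0.0191,0,0]]'
python3 drive.py '[[0,0.0088,-0.0027,0,0],[0.0005,0.0177,-0.0047,0,0],[0.001,0.0268,-0.0059,0,0],[0.001,0.036,-0.0063,0,0],[0.001,0.036,-0.0063,0,0]]'
```

```text
time: 5.8
ee_pos: [0.5318, 0.0797, 0.1194]
tcp_rot: [-180.0, 0.0, 89.2]
wrist_force: [-5.5, -1.5, 12.2]
opening: 0.0097
grasp_force: 40.4
time: 6.22
ee_pos: [0.5688, 0.0802, 0.1251]
tcp_rot: [179.9, 0.0, 89.2]
wrist_force: [2.8, -0.7, 5.2]
opening: 0.0094
grasp_force: 28.1
```

```bash
python3 drive.py '[[0,0.0092,0.0004,0,0],[0.0005,0.0183,0.0016,0,0],[0.001,0.0272,0.0036,0,0],[0.001,0.036,0.0063,0,0],[0.001,0.036,0.0063,0,0]]'
python3 drive.py '[[0,0.0085,0.0036,0,0],[0,0.0085,0.0036,0,0]]'
python3 drive.py '[[0,0,0,0,0.022],[0,0,0,0,0.022],[0,0,0,0,0.022],[0,0,-0.03,0,0.022],[0,0,-0.06,0,0.022]]'
python3 drive.py '[[0,0,-0.04,0,0.022],[0,0,-0.08,0,0.022],[0,0,-0.08,0,0.022]]'
```

```text
time: 6.63
ee_pos: [0.6058, 0.0807, 0.1179]
tcp_rot: [179.9, 0.0, 89.2]
wrist_force: [1.9, -0.7, 3.7]
opening: 0.0096
grasp_force: 39.9
time: 6.8
ee_pos: [0.6138, 0.0808, 0.115]
tcp_rot: [179.9, -0.0, 89.2]
wrist_force: [0.3, -0.4, 9.1]
opening: 0.0094
grasp_force: 47.4
time: 7.22
ee_pos: [0.6118, 0.0806, 0.1728]
tcp_rot: [-179.8, 0.0, 89.2]
wrist_force: [0.3, -0.1, 0.1]
opening: 0.0218
grasp_force: 0.0
time: 7.47
ee_pos: [0.6144, 0.0809, 0.2626]
tcp_rot: [179.4, -0.1, 89.2]
wrist_force: [1.0, 0.8, 1.0]
opening: 0.0218
grasp_force: 0.0
```

```bash
python3 drive.py '[[0,-0.15,-0.02,0,0.085],[0,-0.15,-0.02,0,0.085],[0,-0.15,-0.02,0,0.085],[0,-0.15,-0.02,0,0.085]]' |head -3
python3 drive.py '[[0,0,0,-7,0.085],[0,0,0,-14,0.085],[0,0,0,-21,0.085],[0,0,0,-28,0.085],[0,0,0,-35,0.085]]' |head -1
python3 drive.py '[[0,0,0,-7,0.085],[0,0,0,-14,0.085],[0,0,0,-21,0.085],[0,0,0,-28,0.085],[0,0,0,-35,0.085]]'|head -1
python3 drive.py '[[0,0,0,-7,0.085],[0,0,0,-14,0.085],[0,0,0,-20.8,0.085],[0,0,0,-20.8,0.085]]'|head -3
python3 - <<'E'
from h import *
import pickle
im,i=shot('wrist','w6');pickle.dump((im,i),open('a.pkl','wb'))
E
```

```text
time: 7.8
ee_pos: [0.4601, 0.0828, 0.2746]
tcp_rot: [-180.0, -0.0, 89.2]
time: 8.22
time: 8.63
time: 8.97
ee_pos: [0.4629, 0.0829, 0.274]
tcp_rot: [180.0, -0.0, -179.7]
```

View pics/w6.png

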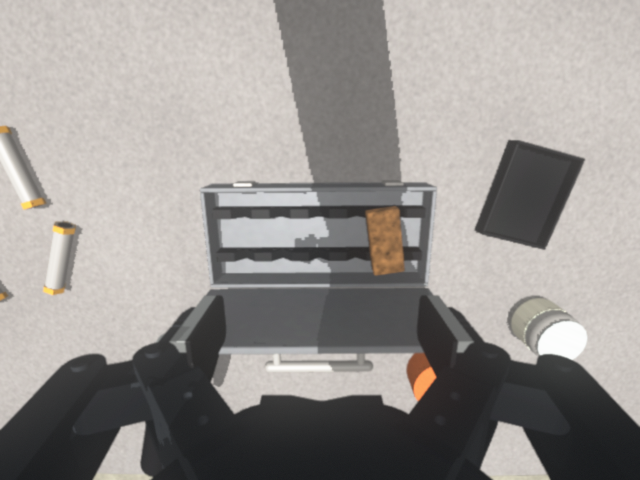

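The view shows the open case with its rim from (203,187) to (435,187) and (205,287) to (432,287). The brown block is at (385,240), the tray at (530,195), two tubes are on the left at (20,168) and (60,258), and the lid is standing up. I'll take a second view for height.

```bash
python3 drive.py '[[0.02,0.08,0,0,0.085],[0.02,0.08,0,0,0.085],[0.02,0.08,0,0,0.085],[0.02,0.08,0,0,0.085]]' |head -3
cat >> h.py <<'E'
def rect(m):
    c=max(cv2.findContours(m,cv2.RETR_EXTERNAL,cv2.CHAIN_APPROX_NONE)[0],key=cv2.contourArea)
    r=cv2.minAreaRect(c);b=cv2.boxPoints(r);return np.round(b[np.argsort(np.arctan2(*(b-b.mean(0)).T[::-1]))],1),r
def block(im):
    return rect(cv2.morphologyEx(cv2.inRange(cv2.cvtColor(im,cv2.COLOR_BGR2HSV),(3,80,30),(18,255,200)),cv2.MORPH_OPEN,np.ones((5,5))))
E
python3 - <<'E'
from h import *
import pickle
im2,i2=shot('wrist','w7');pickle.dump((im2,i2),open('b.pkl','wb'))
im1,i1=pickle.load(open('a.pkl','rb'))
P=[]
for im,x0 in((im1,330),(im2,250)):
    m=im.copy();m[300:]=0;b=block(m);print(b[1])
    k=np.zeros(im.shape[:2],np.uint8);k[100:285,440 if x0==330 else 340:]=255
    t=rect(cv2.morphologyEx(cv2.inRange(im,(0,0,0),(70,70,70)),cv2.MORPH_OPEN,np.ones((5,5)))&k);print(t[1])
    P.append(np.vstack([b[0],t[0]]));print(brass(im))
print(tri(i1,P[0],i2,P[1]).round(4))
g=lambda im:cv2.cvtColor(im,cv2.COLOR_BGR2GRAY)
p,st,e=cv2.calcOpticalFlowPyrLK(g(im1),g(im2),np.float32([(203,187),(435,187),(205,287),(432,287)]).reshape(-1,1,2),None,winSize=(31,31),maxLevel=4)
print(p[:,0],st.ravel(),tri(i1,[(203,187),(435,187),(205,287),(432,287)],i2,p[:,0]).round(4))
E
```

```text
time: 9.35
ee_pos: [0.442, 0.1645, 0.2741]
tcp_rot: [-180.0, -0.0, 179.9]
((385.1328430175781, 240.4870147705078), (66.48920440673828, 33.717960357666016), 84.42780303955078)
((534.5040893554688, 192.1018524169922), (61.46350860595703, 95.25019836425781), 24.227745056152344)
[([3.8, 129.3], 55), ([32.7, 203.2], 134), ([385.0, 240.6], 2003), ([63.0, 229.9], 123), ([52.8, 290.6], 86), ([2.2, 295.8], 32), ([421.4, 376.1], 691)]
((318.0903625488281, 256.1591796875), (65.55377960205078, 31.890361785888672), 80.07376098632812)
((492.0624084472656, 217.52377319335938), (8.321391105651855, 90.37832641601562), 20.85445785522461)
[([317.7, 256.8], 1862), ([9.5, 247.2], 108), ([6.1, 305.3], 50), ([386.3, 388.9], 1377)]
[[4.671e-01 1.335e-01 4.210e-02 8.000e-04]
 [4.606e-01 1.714e-01 4.720e-02 2.100e-03]
 [5.446e-01 1.860e-01 4.430e-02 1.600e-03]
 [5.529e-01 1.457e-01 3.930e-02 1.500e-03]
 [3.926e-01 3.387e-01 4.970e-02 5.930e-02]
 [4.097e-01 3.920e-01 2.830e-02 4.000e-04]
 [5.221e-01 3.739e-01 1.610e-02 1.000e-03]
 [4.917e-01 3.109e-01 5.160e-02 6.420e-02]]
[[138.35416 205.33301]
 [381.50632 178.05293]
 [143.45241 302.13528]
 [423.65686 287.18   ]] [1 1 1 1] [[ 4.4280e-01 -5.9700e-02  3.2500e-02  2.0000e-04]
 [ 4.3550e-01  2.4640e-01 -4.7700e-02  3.2700e-02]
 [ 5.6410e-01 -6.2800e-02  5.0700e-02  5.0000e-04]
 [ 1.6615e+00  1.1034e+00 -2.3650e+00  1.2300e-02]]
```

View pics/w7.png

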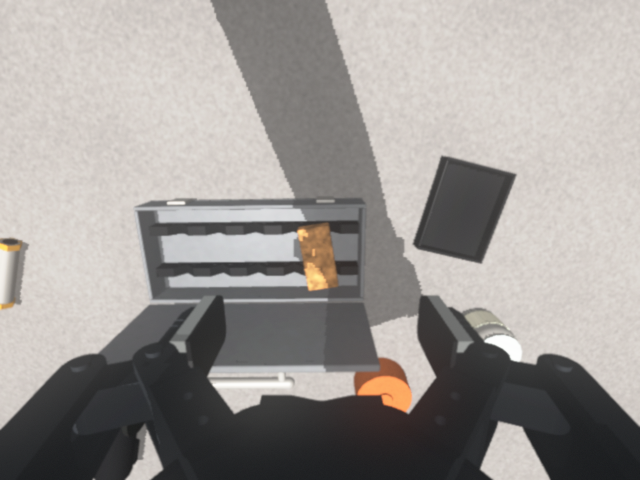

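```bash
python3 - <<'E'
from h import *
import pickle
_,i2=pickle.load(open('b.pkl','rb'));_,i1=pickle.load(open('a.pkl','rb'))
A=[(512,141),(583,157),(546,248),(476,230),(203,187),(435,185),(205,288),(434,287)]
B=[(443,156),(515,173),(481,262),(414,244),(137,206),(365,200),(152,300),(367,298)]
T=tri(i1,A,i2,B);print(T.round(4));print(T[:4].mean(0),T[4:].mean(0))
print(onz(i1,A[4:],.045).round(4),onz(i2,B[4:],.045).round(4),onz(i1,A[:4],.022).mean(0),onz(i2,B[:4],.022).mean(0))
E
```

```text
[[ 3.870e-01  3.121e-01  1.220e-02  1.500e-03]
 [ 4.057e-01  4.019e-01  1.600e-02  8.000e-04]
 [ 5.181e-01  3.687e-01  2.900e-02  4.000e-04]
 [ 5.019e-01  2.878e-01  2.700e-03  2.000e-04]
 [ 4.418e-01 -5.650e-02  4.140e-02  5.000e-04]
 [ 4.378e-01  2.157e-01  3.450e-02  2.200e-03]
 [ 5.935e-01 -8.700e-02 -1.150e-02  2.100e-03]
 [ 5.594e-01  2.206e-01  5.260e-02  4.800e-03]]
[0.45317415 0.34264538 0.01497422 0.00072766] [0.50811291 0.07319674 0.0292355  0.00241281]
[[ 0.441  -0.0553  0.045 ]
 [ 0.4376  0.2124  0.045 ]
 [ 0.5684 -0.0651  0.045 ]
 [ 0.5655  0.2242  0.045 ]] [[ 0.4414 -0.0544  0.045 ]
 [ 0.4349  0.214   0.045 ]
 [ 0.5637 -0.0546  0.045 ]
 [ 0.5605  0.2212  0.045 ]] [0.45260078 0.33907845 0.022     ] [0.45193118 0.34034516 0.022     ]
```

The block is centred near (0.506,0.159) with yaw about 9°. The tray is centred at (0.4525,0.340) with yaw about -14°, and the case at (0.5025,0.080) with yaw about 1°. Now the block.

```bash
python3 drive.py '[[0,0,0,-7,0.056],[0,0,0,-9,0.056],[0,0,0,-9,0.056]]' |head -3
python3 drive.py '[[-0.03,-0.008,0.02,0,0.056],[-0.0624,-0.0154,0.04,0,0.056],[-0.0624,-0.0154,0.08,0,0.056],[-0.0624,-0.0154,0.12,0,0.056],[-0.0624,-0.0154,0.15,0,0.056]]' |head -3
python3 drive.py '[[0,0,0.03,0,0.056],[0,0,0.06,0,0.056],[0,0,0.06,0,0.056]]' 
python3 - <<'E'
from h import *
w,_=shot('wrist');s,_=shot('scene')
cv2.imwrite('pics/c8.png',np.hstack([cv2.resize(w[180:420,160:480],(400,300)),cv2.resize(s[150:270,260:420],(400,300))]))
E
```

```text
time: 9.65
ee_pos: [0.4427, 0.1619, 0.2744]
tcp_rot: [-180.0, 0.0, -171.1]
time: 10.07
ee_pos: [0.5062, 0.1559, 0.1207]
tcp_rot: [-180.0, -0.2, -171.3]
time: 10.32
ee_pos: [0.5035, 0.1554, 0.0584]
tcp_rot: [-179.9, -0.5, -171.3]
wrist_force: [-0.7, 0.7, -1.1]
opening: 0.0559
grasp_force: 0.0
```

View pics/c8.png

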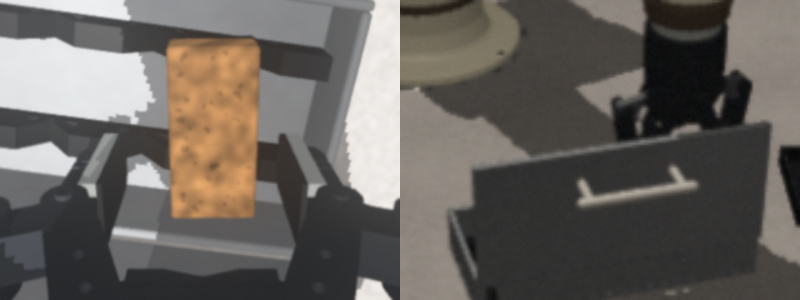

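The wrist crop shows the block centred between the fingers within about 3 mm. I'll correct that and go down.

```bash
python3 drive.py '[[0,0.003,0.015,0,0.056],[0,0.003,0.03,0,0.056],[0,0.003,0.04,0,0.056],[0,0.003,0.04,0,0.056]]'
python3 drive.py '[[0,0,0,0,0.02],[0,0,0,0,0.02],[0,0,0,0,0.02],[0,0,0,0,0.02],[0,0,0,0,0.02]]' 60
python3 drive.py '[[0,0,-0.01,0,0.02],[0,0,-0.03,0,0.02],[0,0,-0.06,0,0.02],[0,0,-0.09,0,0.02],[0,0,-0.12,0,0.02]]'
```

```text
time: 10.75
ee_pos: [0.5059, 0.1601, 0.0244]
tcp_rot: [-180.0, -0.0, -171.1]
wrist_force: [0.7, -0.2, -1.6]
opening: 0.0561
grasp_force: 0.0
time: 11.17
ee_pos: [0.5068, 0.1605, 0.0263]
tcp_rot: [180.0, 0.2, -171.0]
wrist_force: [-0.4, -0.5, 7.2]
opening: 0.0365
grasp_force: 60.7
time: 11.58
ee_pos: [0.5055, 0.1602, 0.1467]
tcp_rot: [180.0, 0.0, -171.0]
wrist_force: [0.9, -0.5, -0.7]
opening: 0.0364
grasp_force: 60.1
```

```bash
python3 drive.py '[[0.005,0.04,0,0,0.02],[0.01,0.08,0,0,0.02],[0.015,0.12,0,0,0.02],[0.02,0.16,0,0,0.02],[0.0243,0.186,0,0,0.02]]'
python3 drive.py '[[0,0,0,7,0.02],[0,0,0,14,0.02],[0,0,0,21,0.02],[0,0,0,23,0.02],[0,0,0,23,0.02]]'
python3 drive.py '[[0,0,0.04,0,0.02],[0,0,0.08,0,0.02],[0,0,0.1,0,0.02],[0,0,0.1,0,0.02]]' 
python3 - <<'E'
from h import *
w,_=shot('wrist');s,_=shot('scene')
cv2.imwrite('pics/c9.png',np.hstack([cv2.resize(w[120:480,80:560],(400,300)),cv2.resize(s[160:280,360:520],(400,300))]))
E
```

```text
time: 12.0
ee_pos: [0.4517, 0.3432, 0.1455]
tcp_rot: [179.9, 0.0, -171.0]
wrist_force: [1.2, 0.2, -1.4]
opening: 0.0362
grasp_force: 60.1
time: 12.42
ee_pos: [0.4527, 0.3404, 0.1454]
tcp_rot: [180.0, 0.0, 165.9]
wrist_force: [0.1, 0.4, -1.0]
opening: 0.0366
grasp_force: 60.2
time: 12.75
ee_pos: [0.4505, 0.3384, 0.0398]
tcp_rot: [-179.7, -0.3, 166.1]
wrist_force: [-0.6, -0.1, -1.2]
opening: 0.0366
grasp_force: 60.2
```

View pics/c9.png

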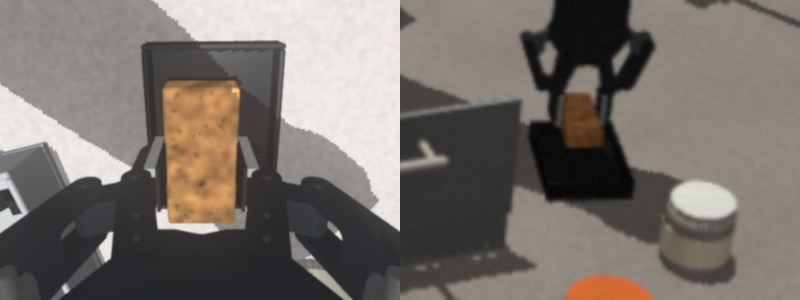

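The block is held level and lined up over the tray, so I'll lower it and release.

```bash
python3 drive.py '[[0,0,0.015,0,0.02],[0,0,0.03,0,0.02],[0,0,0.034,0,0.02],[0,0,0.034,0,0.02]]'
python3 drive.py '[[0,0,0,0,0.06],[0,0,0,0,0.06],[0,0,0,0,0.06],[0,0,0,0,0.06]]'
python3 drive.py '[[0,0,-0.02,0,0.06],[0,0,-0.06,0,0.06],[0,0,-0.1,0,0.06],[0,0,-0.14,0,0.06],[0,0,-0.18,0,0.06]]'
python3 drive.py '[[0,0,-0.08,0,0.085],[0,0,-0.08,0,0.085],[0,0,-0.08,0,0.085]]'
python3 - <<'E'
from h import *
w,i=shot('wrist','w10');b=block(w);print(b[1],onz(i,b[0],.028).mean(0))
t,i=shot('top');h=t;print(brass(t));b=block(t[240:320,150:210]);print(b[1],onz(i,[np.array(b[1][0])+[150,240]],.028))
E
```

```text
time: 13.18
ee_pos: [0.4532, 0.3405, 0.0115]
tcp_rot: [180.0, 0.0, 166.0]
wrist_force: [0.1, -0.2, -0.5]
opening: 0.0365
grasp_force: 60.2
time: 13.52
ee_pos: [0.4532, 0.3406, 0.0114]
tcp_rot: [179.9, 0.0, 166.0]
wrist_force: [-0.3, 0.8, -0.4]
opening: 0.0599
grasp_force: 0.0
time: 13.93
ee_pos: [0.4525, 0.34, 0.1928]
tcp_rot: [180.0, 0.0, 166.0]
wrist_force: [0.6, 0.4, 0.3]
opening: 0.0599
grasp_force: 0.0
time: 14.18
ee_pos: [0.4538, 0.3411, 0.2793]
tcp_rot: [179.5, 0.4, 166.0]
wrist_force: [0.2, 0.8, 1.4]
opening: 0.0847
grasp_force: 0.0
((318.5, 199.0), (64.0, 31.0), 90.0) [0.45202278 0.33882038 0.028     ]
[([11.9, 102.7], 35), ([222.4, 173.0], 835), ([559.8, 169.1], 468), ([480.3, 231.1], 32), ([444.3, 236.8], 32), ([496.3, 266.3], 31), ([180.2, 285.1], 312), ([430.7, 272.0], 37), ([444.6, 286.1], 33), ([455.3, 324.2], 31)]
((30.24296760559082, 43.73639678955078), (17.715755462646484, 35.3881950378418), 17.650123596191406) [[0.45028585 0.33797635 0.028     ]]
```

```bash
python3 - <<'E'
from h import *
i=bot.camera_info('top')
for a,b in [((444.3,236.8),(430.7,272.0)),((480.3,231.1),(496.3,266.3)),((444.6,286.1),(455.3,324.2))]:
    p=onz(i,[a,b],.0125);d=p[0]-p[1];print(p.mean(0).round(4),np.linalg.norm(d).round(4),np.degrees(np.arctan2(d[1],d[0])).round(1))
E
```

```text
[ 0.5411 -0.2725  0.0125] 0.0931 -21.1
[ 0.5589 -0.3967  0.0125] 0.0931 23.8
[ 0.42   -0.3016  0.0125] 0.093 15.6
```

```bash
python3 drive.py '[[0,0,0,-7,0.05],[0,0,0,-14,0.05],[0,0,0,-21,0.05],[0,0,0,-28,0.05],[0,0,0,-29.6,0.05]]' | head -3
python3 drive.py '[[0.0514,-0.1525,0,0,0.05],[0.0514,-0.1525,0,0,0.05],[0.0514,-0.1525,0,0,0.05],[0.0514,-0.1525,0,0,0.05],[0.0514,-0.1525,0,0,0.05]]' | head -3
python3 drive.py '[[0.0514,-0.1525,0,0,0.05],[0.0514,-0.1525,0,0,0.05],[0.0514,-0.1525,0,0,0.05],[0.0514,-0.1525,0,0,0.05],[0.0514,-0.1525,0,0,0.05]]' | head -3
python3 drive.py '[[0.0514,-0.1525,0,0,0.05],[0.0514,-0.1525,0,0,0.05],[0.0514,-0.1525,0,0,0.05],[0.0514,-0.1525,0,0,0.05],[0.0514,-0.1525,0,0,0.05]]' | head -3
python3 drive.py '[[0.0514,-0.1525,0.1,0,0.05],[0.0514,-0.1525,0.1,0,0.05],[0.0514,-0.1525,0.1,0,0.05],[0.0514,-0.1525,0.1,0,0.05],[0.0514,-0.1525,0.1,0,0.05]]' | head -3
cat >> h.py <<'E'
def tube(z=.0125):
    """nearest brass pair ~92 mm apart seen by the wrist camera: centre, axis angle, shift to go in tool axes"""
    w,i=shot('wrist');n=[c for c,s in brass(w,25)];P=onz(i,n,z);o=bot.get_obs();c=np.array(o['ee_pos'])
    best=None
    for a in range(len(P)):
        for b in range(a):
            d=P[a]-P[b];L=np.linalg.norm(d);m=(P[a]+P[b])/2;e=np.linalg.norm((m-c)[:2])
            if .085<L<.1 and (best is None or e<best[0]): best=(e,m,L,np.degrees(np.arctan2(d[1],d[0])))
    if best is None: print('none',n,P.round(3));return
    e,m,L,ang=best;turn=(o['tcp_rot'][2]-ang+90)%180-90
    print('tube',m.round(4),'L',L.round(4),'ang',round(ang,1),'turn',round(turn,1),'ee',c.round(4),'shift',tool(*(m-c)).round(4))
E
python3 -c 'from h import *;tube();i=bot.camera_info("wrist");print(proj(i,[(.42,-.3016,.0125)]))'
```

```text
time: 14.7
ee_pos: [0.4524, 0.34, 0.2688]
tcp_rot: [-180.0, -0.1, -164.0]
time: 15.12
ee_pos: [0.4432, 0.1748, 0.2699]
tcp_rot: [-179.9, -0.1, -164.6]
time: 15.53
ee_pos: [0.4348, 0.0142, 0.2694]
tcp_rot: [-179.9, -0.1, -164.7]
time: 15.95
ee_pos: [0.4263, -0.1463, 0.2687]
tcp_rot: [180.0, -0.1, -164.7]
time: 16.37
ee_pos: [0.4173, -0.3042, 0.1662]
tcp_rot: [179.8, -0.2, -164.5]
tube [ 0.424  -0.3026  0.0125] L 0.0949 ang 15.5 turn -0.1 ee [ 0.4168 -0.3055  0.1643] shift [-0.0084  0.0003  0.1517]
[[324.98018287 226.68076728]]
```

```bash
python3 drive.py '[[-0.006,0,0.04,0,0.05],[-0.006,0,0.08,0,0.05],[-0.006,0,0.08,0,0.05],[-0.006,0,0.08,0,0.05]]' | head -3
python3 -c 'from h import *;tube(.018);tube(.0125)'
```

```text
time: 16.75
ee_pos: [0.423, -0.2993, 0.0885]
tcp_rot: [179.8, -0.2, -164.4]
tube [ 0.4227 -0.3027  0.018 ] L 0.093 ang 15.4 turn 0.2 ee [ 0.4243 -0.3004  0.0911] shift [ 0.0021 -0.0019  0.0731]
tube [ 0.4244 -0.3023  0.0125] L 0.0952 ang 15.5 turn 0.1 ee [ 0.4252 -0.301   0.0926] shift [ 0.0012 -0.0009  0.0801]
```

```bash
python3 drive.py '[[0.002,-0.0015,0.03,0,0.05],[0.002,-0.0015,0.06,0,0.05],[0.002,-0.0015,0.085,0,0.05],[0.002,-0.0015,0.085,0,0.05],[0.002,-0.0015,0.085,0,0.05]]'
python3 drive.py '[[0,0,0.006,0,0.05],[0,0,0.006,0,0.05]]'
python3 - <<'E'
from h import *
w,_=shot('wrist');s,_=shot('scene')
cv2.imwrite('pics/c11.png',np.hstack([cv2.resize(w[180:480,120:520],(400,300)),cv2.resize(s[180:300,120:280],(400,300))]))
E
```

```text
time: 17.27
ee_pos: [0.4234, -0.3032, 0.0072]
tcp_rot: [-180.0, 0.0, -164.4]
wrist_force: [-0.1, 0.6, 0.5]
opening: 0.05
grasp_force: 0.0
time: 17.43
ee_pos: [0.424, -0.3037, 0.0013]
tcp_rot: [-179.9, 0.1, -164.4]
wrist_force: [-1.0, -0.4, 0.9]
opening: 0.0499
grasp_force: 0.0
```

View pics/c11.png

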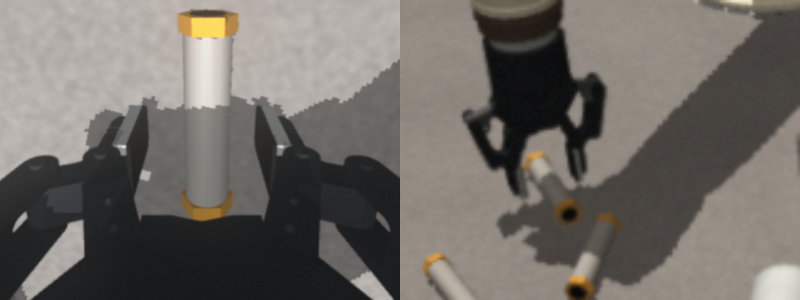

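The tube lies centred between the fingers. I'll go the last 11 mm down and close.

```bash
python3 drive.py '[[0,0,0.006,0,0.05],[0,0,0.011,0,0.05],[0,0,0.011,0,0.05]]'
python3 drive.py '[[0,0,0,0,0],[0,0,0,0,0],[0,0,0,0,0],[0,0,0,0,0],[0,0,0,0,0]]' 60
python3 drive.py '[[0,0,-0.01,0,0],[0,0,-0.03,0,0],[0,0,-0.06,0,0],[0,0,-0.1,0,0],[0,0,-0.14,0,0]]'
```

```text
time: 17.78
ee_pos: [0.4223, -0.3026, -0.0127]
tcp_rot: [179.9, -0.0, -164.4]
wrist_force: [-0.0, 0.2, 0.5]
opening: 0.0505
grasp_force: 0.0
time: 18.2
ee_pos: [0.4236, -0.3033, -0.0101]
tcp_rot: [-179.9, 0.1, -164.4]
wrist_force: [-1.7, 2.2, 9.7]
opening: 0.0199
grasp_force: 60.9
time: 18.62
ee_pos: [0.422, -0.3024, 0.1297]
tcp_rot: [179.9, -0.1, -164.4]
wrist_force: [1.1, -1.7, -1.0]
opening: 0.0202
grasp_force: 58.8
```

```bash
python3 drive.py '[[0,0,-0.02,7,0],[0,0,-0.04,14,0],[0,0,-0.07,14.6,0],[0,0,-0.07,14.6,0]]' | head -3
python3 drive.py '[[-0.0436,0.1905,0,0,0],[-0.0436,0.1905,0,0,0],[-0.0436,0.1905,0,0,0],[-0.0436,0.1905,0,0,0],[-0.0436,0.1905,0,0,0]]' | head -3
python3 drive.py '[[-0.0436,0.1905,0,0,0],[-0.0436,0.1905,0,0,0],[-0.0436,0.1905,0,0,0],[-0.0436,0.1905,0,0,0],[-0.0436,0.1905,0,0,0]]'
python3 - <<'E'
from h import *
w,i=shot('wrist','w12');print(bot.get_obs()['ee_pos'])
for x in (-28-6,-28+6,22):
  print(x,proj(i,[(.5025+x/1e3,.080+y/1e3,.027) for y in (-72,-24,24,72)]).round().tolist())
print(proj(i,[(.4395,.080+y,.045) for y in (-.138,.138)]))
E
```

```text
time: 18.95
ee_pos: [0.4238, -0.3037, 0.2044]
tcp_rot: [-179.8, 0.3, -179.1]
time: 19.37
ee_pos: [0.463, -0.109, 0.1986]
tcp_rot: [180.0, 0.0, -179.0]
time: 19.78
ee_pos: [0.5034, 0.0826, 0.1984]
tcp_rot: [180.0, 0.0, -178.9]
wrist_force: [1.4, -0.3, -0.3]
opening: 0.0201
grasp_force: 59.0
[0.50406704 0.08565199 0.19798247]
-34 [[247.0, 180.0], [296.0, 181.0], [345.0, 182.0], [394.0, 183.0]]
-22 [[247.0, 193.0], [296.0, 194.0], [345.0, 194.0], [393.0, 195.0]]
22 [[249.0, 236.0], [296.0, 237.0], [343.0, 237.0], [390.0, 238.0]]
[[167.83769852 149.00415416]
 [473.77235163 154.82269683]]
```

View pics/w12.png

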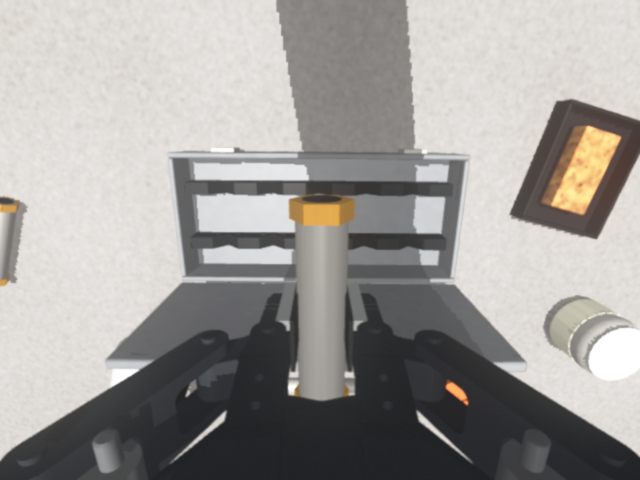

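The wrist view shows the held tube above the case's middle. The front rim corners are at (169,155) and (468,155), the rails run from column 186 to 452 in row 188, and the block is lying in the tray. I'll settle and measure the case centre numerically.

```bash
python3 drive.py '[[0,0,0,0,0],[0,0,0,0,0],[0,0,0,0,0],[0,0,0,0,0]]' | head -3
python3 - <<'E'
from h import *
o=bot.get_obs();w,i=shot('wrist','w13');print(o['ee_pos'].round(4),o['tcp_rot'].round(1))
g=cv2.GaussianBlur(cv2.cvtColor(w,cv2.COLOR_BGR2GRAY),(3,3),0).astype(int)
for c in (195,205,255,265,425,435,445): # front rim outer edge: first dark step from above
    col=g[120:175,c];print(c,120+int(np.argmin(np.diff(col))),end=' ')
m=cv2.inRange(g.astype(np.uint8),0,62)
for r in (184,187,190,193,238,242):
    x=np.where(m[r,160:480])[0]+160;print(r,x.min(),x.max(),end=' | ')
for r in (165,180): # outer walls: strongest edges left/right
    row=g[r];print('wall',r,140+int(np.argmin(np.diff(row[140:190]))),450+int(np.argmax(np.diff(row[450:490]))))
c=[(205,120+int(np.argmin(np.diff(g[120:175,205])))),(435,120+int(np.argmin(np.diff(g[120:175,435]))))]
print(onz(i,c,.045).round(4))
E
```

```text
time: 20.17
ee_pos: [0.5033, 0.0784, 0.1986]
tcp_rot: [-180.0, 0.0, -179.1]
[0.5033 0.0784 0.1986] [-180.     0.  -179.1]
195 150 205 150 255 150 265 157 425 152 435 151 445 158 184 312 417 | 187 312 418 | 190 312 418 | 193 331 410 | 238 350 423 | 242 355 422 | wall 165 176 468
wall 180 178 466
[[ 0.4395 -0.0285  0.045 ]
 [ 0.4373  0.1783  0.045 ]]
```

```bash
python3 drive.py '[[0.0015,0.0005,0.04,0,0],[0.0015,0.0005,0.08,0,0],[0.0015,0.0005,0.12,0,0],[0.0015,0.0005,0.15,0,0],[0.0015,0.0005,0.15,0,0]]'
python3 drive.py '[[0,0,0.01,0,0],[0,0,0.02,0,0],[0,0,0.03,0,0],[0,0,0.036,0,0],[0,0,0.036,0,0]]'
```

```text
time: 20.63
ee_pos: [0.4982, 0.0784, 0.0423]
tcp_rot: [-179.9, -0.5, -179.1]
wrist_force: [-1.4, -0.1, -1.5]
opening: 0.0199
grasp_force: 59.1
time: 21.05
ee_pos: [0.5018, 0.0799, 0.0117]
tcp_rot: [-180.0, -0.0, -179.0]
wrist_force: [-0.7, 0.7, -1.9]
opening: 0.0199
grasp_force: 59.1
```

```bash
python3 drive.py '[[0,0,0.003,0,0],[0,0,0.003,0,0]]'
```

```text
time: 21.22
ee_pos: [0.5022, 0.08, 0.0096]
tcp_rot: [180.0, 0.0, -179.0]
wrist_force: [-0.3, 0.0, -1.1]
opening: 0.0198
grasp_force: 59.1
```

```bash
python3 drive.py '[[0,0,0.001,0,0.03],[0,0,0.001,0,0.03],[0,0,0.001,0,0.03],[0,0,0.001,0,0.03],[0,0,-0.01,0,0.03]]'
python3 drive.py '[[0,0,-0.03,0,0.03],[0,0,-0.07,0,0.03],[0,0,-0.11,0,0.03],[0,0,-0.15,0,0.03],[0,0,-0.18,0,0.03]]' | head -3
python3 drive.py '[[0,0,0,0,0.05],[0,0,0,0,0.05],[0,0,0,0,0.05]]' | head -3
cat > chk.py <<'E'
from h import *
C=np.array([.5015,.0795])
i=bot.camera_info('wrist');w=bot.camera('wrist');t,ti=shot('top')
for nm,im,ii in(('wrist',w,i),('top',t,ti)):
    n=[c for c,s in brass(im,15)];P=onz(ii,n,.036)
    for p,q in zip(n,P):
        if abs(q[1]-.08)<.13 and .43<q[0]<.57: print(nm,p,'case xy mm',((q[:2]-C)*1e3).round(1))
print('bench',[c for c,s in brass(t,15)])
E
python3 chk.py
```

```text
time: 21.63
ee_pos: [0.5008, 0.0798, 0.0181]
tcp_rot: [-180.0, -0.2, -179.0]
wrist_force: [-1.1, -0.6, -0.8]
opening: 0.0297
grasp_force: 0.0
time: 22.05
ee_pos: [0.5021, 0.08, 0.204]
tcp_rot: [180.0, 0.2, -179.0]
time: 22.3
ee_pos: [0.5019, 0.08, 0.1996]
tcp_rot: [180.0, 0.0, -179.0]
wrist [321.4, 170.3] case xy mm [-46.   -1.5]
wrist [320.5, 263.1] case xy mm [47.  -0.9]
bench [[11.7, 102.3], [221.0, 171.7], [561.3, 167.8], [480.4, 231.1], [444.5, 236.9], [496.5, 266.1], [179.7, 283.7], [431.1, 272.1]]
```

Tube 1 sits in groove 3: its nuts are at case x = ±46 mm, y about -1 mm. Next is the tube near (0.541,-0.273).

```bash
python3 drive.py '[[-0.0165,-0.1765,0,0,0.05],[-0.0165,-0.1765,0,0,0.05],[-0.0165,-0.1765,0,0,0.05],[-0.0165,-0.1765,0,0,0.05],[-0.0165,-0.1765,0,0,0.05]]' | head -3
python3 drive.py '[[-0.0165,-0.1765,0,0,0.05],[-0.0165,-0.1765,0,0,0.05],[-0.0165,-0.1765,0,0,0.05],[-0.0165,-0.1765,0,0,0.05],[-0.0165,-0.1765,0,0,0.05]]' | head -3
python3 drive.py '[[0,0,0.03,7,0.05],[0,0,0.06,14,0.05],[0,0,0.1,21,0.05],[0,0,0.11,22.1,0.05],[0,0,0.11,22.1,0.05]]' | head -3
python3 drive.py '[[0,0,0,0,0.05],[0,0,0,0,0.05]]' | head -3
python3 -c 'from h import *;tube(.018);print(bot.get_obs()["q"].round(1))'
```

```text
time: 22.82
ee_pos: [0.521, -0.1007, 0.1979]
tcp_rot: [-180.0, -0.1, -179.2]
time: 23.23
ee_pos: [0.5404, -0.2769, 0.1972]
tcp_rot: [180.0, -0.1, -179.2]
time: 23.65
ee_pos: [0.5388, -0.271, 0.0853]
tcp_rot: [180.0, -0.4, 159.0]
time: 23.82
ee_pos: [0.542, -0.2726, 0.0919]
tcp_rot: [-180.0, 0.2, 159.1]
tube [ 0.5422 -0.2732  0.018 ] L 0.093 ang -21.3 turn 0.3 ee [ 0.5422 -0.2727  0.0921] shift [ 0.     -0.0004  0.0741]
[-26.7  11.9   3.6  81.5   0.   -5.7]
```

```bash
python3 drive.py '[[0,0,0.03,0,0.05],[0,0,0.06,0,0.05],[0,0,0.08,0,0.05],[0,0,0.09,0,0.05],[0,0,0.099,0,0.05]]'
python3 drive.py '[[0,0,0,0,0.05],[0,0,0,0,0],[0,0,0,0,0],[0,0,0,0,0],[0,0,0,0,0]]' 60
python3 drive.py '[[0,0,0,0,0],[0,0,-0.03,0,0],[0,0,-0.06,0,0],[0,0,-0.1,0,0],[0,0,-0.14,0,0]]'
```

```text
time: 24.28
ee_pos: [0.5416, -0.2726, -0.009]
tcp_rot: [-180.0, 0.1, 158.9]
wrist_force: [0.6, 0.4, 0.8]
opening: 0.05
grasp_force: 0.0
time: 24.7
ee_pos: [0.5421, -0.273, -0.0076]
tcp_rot: [-180.0, 0.2, 158.9]
wrist_force: [-1.4, 0.6, 6.2]
opening: 0.0202
grasp_force: 58.7
time: 25.12
ee_pos: [0.5404, -0.2722, 0.132]
tcp_rot: [180.0, -0.0, 158.9]
wrist_force: [0.9, -0.6, -1.0]
opening: 0.0198
grasp_force: 59.1
```

```bash
python3 drive.py '[[0,0,-0.02,-7,0],[0,0,-0.04,-14,0],[0,0,-0.07,-21,0],[0,0,-0.07,-21.9,0],[0,0,-0.07,-21.9,0]]' | head -3
python3 drive.py '[[0.018,0.128,0,0,0],[0.018,0.128,0,0,0],[0.018,0.128,0,0,0],[0.018,0.128,0,0,0]]' | head -3
python3 drive.py '[[0.017,0.128,0,0,0],[0.017,0.128,0,0,0],[0.017,0.128,0,0,0],[0.017,0.128,0,0,0],[0.017,0.128,0,0,0]]' | head -3
python3 drive.py '[[0,0,0,0,0],[0,0,0,0,0],[0,0,0,0,0]]'
```

```text
time: 25.53
ee_pos: [0.5418, -0.2728, 0.2027]
tcp_rot: [-179.9, 0.2, -179.2]
time: 25.87
ee_pos: [0.5199, -0.1398, 0.1998]
tcp_rot: [179.9, -0.1, -179.2]
time: 26.28
ee_pos: [0.502, -0.0149, 0.1997]
tcp_rot: [180.0, -0.0, -179.1]
time: 26.53
ee_pos: [0.5026, -0.0182, 0.2]
tcp_rot: [-180.0, -0.0, -179.3]
wrist_force: [0.7, -0.6, -0.9]
opening: 0.0196
grasp_force: 59.5
```

```bash
python3 drive.py '[[0,0.001,0.04,0,0],[0,0.001,0.08,0,0],[0,0.001,0.12,0,0],[0,0.001,0.15,0,0],[0,0.001,0.15,0,0]]' | head -4
python3 drive.py '[[0,0,0.01,0,0],[0,0,0.02,0,0],[0,0,0.03,0,0],[0,0,0.037,0,0],[0,0,0.037,0,0]]'
```

```text
time: 26.95
ee_pos: [0.4987, -0.0169, 0.0439]
tcp_rot: [180.0, -0.6, -179.3]
wrist_force: [-0.3, -0.4, -1.4]
time: 27.37
ee_pos: [0.5022, -0.016, 0.0126]
tcp_rot: [180.0, -0.0, -179.2]
wrist_force: [0.3, -0.2, -1.2]
opening: 0.0196
grasp_force: 59.5
```

```bash
python3 drive.py '[[0,0,0.002,0,0],[0,0,0.002,0,0],[0,0,0.002,0,0.03],[0,0,0.002,0,0.03],[0,0,0.002,0,0.03]]'
python3 drive.py '[[0,0,0,0,0.03],[0,0,-0.015,0,0.03],[0,0,-0.05,0,0.03],[0,0,-0.09,0,0.03],[0,0,-0.13,0,0.03]]' | head -3
python3 drive.py '[[0,0,-0.05,0,0.05],[0,0,-0.05,0,0.05],[0,0,-0.05,0,0.05],[0,0,-0.05,0,0.05]]' | head -3
python3 chk.py
```

```text
time: 27.78
ee_pos: [0.5029, -0.0159, 0.0119]
tcp_rot: [-180.0, 0.1, -179.2]
wrist_force: [-0.3, -0.8, 0.6]
opening: 0.0301
grasp_force: 0.0
time: 28.2
ee_pos: [0.5018, -0.0159, 0.1427]
tcp_rot: [180.0, -0.1, -179.2]
time: 28.53
ee_pos: [0.5028, -0.0159, 0.1916]
tcp_rot: [-180.0, 0.1, -179.2]
wrist [321.2, 169.6] case xy mm [-46.2 -97.4]
wrist [422.9, 171.6] case xy mm [-45.8  -3.9]
wrist [321.0, 265.6] case xy mm [ 47.8 -96.4]
wrist [414.7, 265.9] case xy mm [46.9 -2.8]
top [292.0, 246.1] case xy mm [45.2 -0.8]
top [290.9, 285.4] case xy mm [-47.6  -1.7]
bench [[11.7, 102.3], [222.3, 172.9], [560.0, 168.9], [480.3, 231.1], [292.0, 246.1], [496.5, 266.1], [179.7, 283.7], [290.9, 285.4]]
```

```bash
python3 drive.py '[[-0.026,-0.191,0,0,0.05],[-0.026,-0.191,0,0,0.05],[-0.026,-0.191,0,0,0.05],[-0.026,-0.191,0,0,0.05],[-0.026,-0.191,0,0,0.05]]' | head -3
python3 drive.py '[[-0.026,-0.191,0,0,0.05],[-0.026,-0.191,0,0,0.05],[-0.026,-0.191,0,0,0.05],[-0.026,-0.191,0,0,0.05],[-0.026,-0.191,0,0,0.05]]' | head -3
python3 drive.py '[[0,0,0.03,-7,0.05],[0,0,0.06,-14,0.05],[0,0,0.1,-21,0.05],[0,0,0.1,-23,0.05],[0,0,0.1,-23,0.05]]' | head -3
python3 drive.py '[[0,0,0,0,0.05],[0,0,0,0,0.05],[0,0,0,0,0.05]]' | head -3
python3 -c 'from h import *;tube(.018);print(bot.get_obs()["q"].round(1))'
```

```text
time: 29.05
ee_pos: [0.5305, -0.2097, 0.1892]
tcp_rot: [180.0, -0.1, -179.3]
time: 29.47
ee_pos: [0.5588, -0.4005, 0.1884]
tcp_rot: [179.9, -0.2, -179.3]
time: 29.88
ee_pos: [0.5574, -0.3957, 0.0859]
tcp_rot: [179.6, -0.3, -156.1]
time: 30.13
ee_pos: [0.5604, -0.3976, 0.093]
tcp_rot: [-179.9, 0.1, -156.3]
tube [ 0.5615 -0.3981  0.018 ] L 0.0929 ang 22.9 turn 0.8 ee [ 0.5604 -0.3975  0.0929] shift [-0.0007 -0.0008  0.0749]
[-35.4  23.3  17.9  84.4   0.  -59.1]
```

```bash
python3 drive.py '[[-0.001,-0.001,0.03,0,0.05],[-0.001,-0.001,0.06,0,0.05],[-0.001,-0.001,0.08,0,0.05],[-0.001,-0.001,0.09,0,0.05],[-0.001,-0.001,0.1,0,0.05]]'
python3 drive.py '[[0,0,0,0,0.05],[0,0,0,0,0],[0,0,0,0,0],[0,0,0,0,0],[0,0,0,0,0]]' 60
python3 drive.py '[[0,0,0,0,0],[0,0,-0.03,0,0],[0,0,-0.06,0,0],[0,0,-0.1,0,0],[0,0,-0.14,0,0]]'
```

```text
time: 30.6
ee_pos: [0.5611, -0.3978, -0.0088]
tcp_rot: [-180.0, 0.0, -156.2]
wrist_force: [-0.0, 0.4, 0.5]
opening: 0.0497
grasp_force: 0.0
time: 31.02
ee_pos: [0.562, -0.3984, -0.0065]
tcp_rot: [-179.8, 0.1, -156.2]
wrist_force: [-0.3, 0.0, 6.3]
opening: 0.0193
grasp_force: 58.9
time: 31.43
ee_pos: [0.5605, -0.3973, 0.1328]
tcp_rot: [180.0, -0.0, -156.2]
wrist_force: [1.4, -1.1, -1.0]
opening: 0.0196
grasp_force: 58.9
```

```bash
python3 drive.py '[[0,0,-0.02,7,0],[0,0,-0.04,14,0],[0,0,-0.07,21,0],[0,0,-0.07,23,0],[0,0,-0.07,23,0]]' | head -3
python3 drive.py '[[0.0173,0.191,0,0,0],[0.0173,0.191,0,0,0],[0.0173,0.191,0,0,0],[0.0173,0.191,0,0,0],[0.0173,0.191,0,0,0]]' | head -3
python3 drive.py '[[0.0173,0.191,0,0,0],[0.0173,0.191,0,0,0],[0.0173,0.191,0,0,0],[0.0173,0.191,0,0,0],[0.0173,0.191,0,0,0]]' | head -3
python3 drive.py '[[0.0173,0.191,0,0,0],[0.0173,0.191,0,0,0],[0.0173,0.191,0,0,0],[0.0173,0.191,0,0,0],[0.0173,0.191,0,0,0]]' | head -3
python3 drive.py '[[0,0,0,0,0],[0,0,0,0,0],[0,0,0,0,0]]'
```

```text
time: 31.85
ee_pos: [0.5617, -0.3982, 0.204]
tcp_rot: [-179.9, 0.2, -179.3]
time: 32.27
ee_pos: [0.54, -0.2035, 0.2006]
tcp_rot: [179.9, -0.1, -179.0]
time: 32.68
ee_pos: [0.52, -0.013, 0.2007]
tcp_rot: [180.0, -0.1, -179.0]
time: 33.1
ee_pos: [0.5, 0.1778, 0.2004]
tcp_rot: [180.0, -0.1, -179.0]
time: 33.35
ee_pos: [0.501, 0.1742, 0.2007]
tcp_rot: [-180.0, -0.1, -179.1]
wrist_force: [-0.5, -0.6, -1.2]
opening: 0.0195
grasp_force: 59.1
```

```bash
python3 drive.py '[[0,0,0.04,0,0],[0,0,0.08,0,0],[0,0,0.12,0,0],[0,0,0.15,0,0],[0,0,0.15,0,0]]' | head -4
python3 drive.py '[[0,0,0.01,0,0],[0,0,0.02,0,0],[0,0,0.03,0,0],[0,0,0.037,0,0],[0,0,0.037,0,0]]'
python3 drive.py '[[0,0,0.002,0,0],[0,0,0.002,0,0],[0,0,0.002,0,0.03],[0,0,0.002,0,0.03],[0,0,0.002,0,0.03]]'
```

```text
time: 33.77
ee_pos: [0.4978, 0.1719, 0.0447]
tcp_rot: [-179.8, -0.5, -179.3]
wrist_force: [-1.0, -0.1, -1.6]
time: 34.18
ee_pos: [0.5011, 0.1744, 0.0135]
tcp_rot: [-180.0, -0.0, -179.2]
wrist_force: [-0.9, -0.2, -1.5]
opening: 0.0199
grasp_force: 59.1
time: 34.6
ee_pos: [0.5016, 0.1747, 0.0129]
tcp_rot: [180.0, 0.0, -179.2]
wrist_force: [0.2, 0.4, 0.8]
opening: 0.0303
grasp_force: 0.0
```

```bash
python3 drive.py '[[0,0,0,0,0.03],[0,0,-0.015,0,0.03],[0,0,-0.05,0,0.03],[0,0,-0.09,0,0.03],[0,0,-0.13,0,0.03]]' | head -3
python3 drive.py '[[0,0,-0.05,0,0.05],[0,0,-0.05,0,0.05],[0,0,-0.05,0,0.05],[0,0,-0.05,0,0.05]]' | head -3
python3 drive.py '[[0.04,-0.09,-0.05,0,0.05],[0.04,-0.09,-0.05,0,0.05],[0.04,-0.09,-0.05,0,0.05],[0.04,-0.09,-0.05,0,0.05],[0.04,-0.09,-0.05,0,0.05]]' | head -3
python3 chk.py
python3 - <<'E'
from h import *
w,i=shot('wrist');b=block(w[:, 480:]) if 0 else None
# lid: bar in wrist view; block in top view
t,ti=shot('top','t20');b=block(t[240:320,150:210]);print(onz(ti,[np.array(b[1][0])+[150,240]],.028))
E
```

```text
time: 35.02
ee_pos: [0.5007, 0.1743, 0.1436]
tcp_rot: [-180.0, -0.1, -179.2]
time: 35.35
ee_pos: [0.5017, 0.1747, 0.1926]
tcp_rot: [180.0, 0.1, -179.2]
time: 35.77
ee_pos: [0.4623, 0.0832, 0.2417]
tcp_rot: [180.0, -0.0, -179.3]
wrist [232.0, 203.2] case xy mm [-45.7 -95.8]
wrist [317.6, 203.8] case xy mm [-46.1  -1.8]
wrist [403.4, 204.7] case xy mm [-46.2  92.5]
wrist [237.8, 282.0] case xy mm [ 48.1 -95.1]
wrist [317.8, 282.4] case xy mm [47.4 -0.8]
wrist [397.5, 283.0] case xy mm [47.2 93.2]
top [331.7, 247.3] case xy mm [ 45.3 -94.7]
top [331.2, 286.5] case xy mm [-47.3 -95.9]
bench [[11.6, 102.2], [222.2, 172.8], [561.3, 167.7], [331.7, 247.3], [179.7, 283.7], [331.2, 286.5]]
[[0.45030742 0.33798992 0.028     ]]
```

All three tubes are cradled at case y of about -96, 0 and 93 mm, and the block is in the tray. Next I'll turn back and take the handle again to shut the lid.

```bash
python3 drive.py '[[0,0,-0.02,7,0.022],[0,0,-0.02,14,0.022],[0,0,-0.02,21,0.022],[0,0,-0.02,28,0.022],[0,0,-0.02,35,0.022]]' | head -1
python3 drive.py '[[0,0,0,7,0.022],[0,0,0,14,0.022],[0,0,0,21,0.022],[0,0,0,28,0.022],[0,0,0,35,0.022]]' | head -1
python3 drive.py '[[0,0,0,7,0.022],[0,0,0,14,0.022],[0,0,0,21,0.022],[0,0,0,21.6,0.022],[0,0,0,21.6,0.022]]' | head -3
python3 drive.py '[[0,0.04,0,0,0.022],[0,0.08,0,0,0.022],[0,0.12,0,0,0.022],[0,0.15,0,0,0.022],[0,0.15,0,0,0.022]]' | head -3
python3 drive.py '[[0,0,0,0,0.022],[0,0,0,0,0.022],[0,0,0,0,0.022]]' | head -3
python3 - <<'E'
from h import *
i=bot.camera_info('wrist');w=bot.camera('wrist');cv2.imwrite('pics/w21.png',w)
print(proj(i,[(.614,.128,.142),(.614,.10,.142)]).round(1))
g=cv2.cvtColor(w,cv2.COLOR_BGR2GRAY).astype(int)
p=proj(i,[(.614,.115,.142)])[0].round().astype(int);print(p,g[p[1],p[0]-25:p[0]+26].tolist(),bot.get_obs()['ee_pos'])
E
```

```text
time: 36.38
time: 36.8
time: 37.22
ee_pos: [0.4626, 0.0846, 0.2616]
tcp_rot: [-179.9, 0.0, 89.4]
time: 37.63
ee_pos: [0.6167, 0.082, 0.2571]
tcp_rot: [-179.7, 0.0, 89.4]
time: 37.88
ee_pos: [0.6118, 0.0821, 0.263]
tcp_rot: [180.0, -0.0, 89.3]
[[323.  173.6]
 [323.3 207.3]]
[323 189] [125, 124, 124, 126, 127, 128, 126, 125, 122, 121, 124, 123, 121, 122, 130, 139, 145, 150, 157, 166, 171, 167, 157, 150, 142, 135, 129, 127, 128, 129, 129, 130, 128, 128, 127, 127, 128, 130, 130, 130, 130, 130, 130, 128, 127, 127, 128, 130, 133, 135, 135] [0.61174419 0.08206424 0.26345949]
```

```bash
python3 drive.py '[[0,0,0.03,0,0.022],[0,0,0.06,0,0.022],[0,0,0.09,0,0.022],[0,0,0.1,0,0.022],[0,0,0.1,0,0.022]]'
python3 drive.py '[[0,0,0.015,0,0.022],[0,0,0.03,0,0.022],[0,0,0.045,0,0.022],[0,0,0.049,0,0.022],[0,0,0.049,0,0.022]]'
python3 drive.py '[[0,0,0,0,0],[0,0,0,0,0],[0,0,0,0,0],[0,0,0,0,0]]' 40
```

```text
time: 38.35
ee_pos: [0.6107, 0.0818, 0.1607]
tcp_rot: [-179.8, 0.0, 89.2]
wrist_force: [-0.5, -0.5, 0.2]
opening: 0.022
grasp_force: 0.0
time: 38.77
ee_pos: [0.6133, 0.082, 0.1164]
tcp_rot: [179.8, -0.0, 89.2]
wrist_force: [-0.1, -1.4, -0.0]
opening: 0.022
grasp_force: 0.0
time: 39.1
ee_pos: [0.6132, 0.0821, 0.1158]
tcp_rot: [179.8, -0.0, 89.2]
wrist_force: [-1.3, -0.4, 7.0]
opening: 0.0092
grasp_force: 40.0
```

```bash
python3 drive.py '[[0,-0.0085,-0.0036,0,0],[0,-0.0173,-0.0063,0,0],[-0.001,-0.0262,-0.0083,0,0],[-0.001,-0.0353,-0.0095,0,0],[-0.001,-0.0353,-0.0095,0,0]]'
python3 drive.py '[[0,-0.0092,-0.0004,0,0],[0,-0.0184,0,0,0],[-0.001,-0.0275,0.0012,0,0],[-0.001,-0.0364,0.0032,0,0],[-0.001,-0.0364,0.0032,0,0]]'
python3 drive.py '[[0,-0.0088,0.0027,0,0],[0,-0.0173,0.0063,0,0],[-0.001,-0.0254,0.0105,0,0],[-0.001,-0.0331,0.0154,0,0],[-0.001,-0.0331,0.0154,0,0]]'
```

```text
time: 39.52
ee_pos: [0.5784, 0.0816, 0.1267]
tcp_rot: [179.6, -0.0, 89.2]
wrist_force: [0.3, -1.2, 11.2]
opening: 0.0091
grasp_force: 41.4
time: 39.93
ee_pos: [0.5408, 0.0812, 0.1222]
tcp_rot: [179.8, -0.0, 89.2]
wrist_force: [-4.2, 0.9, 7.8]
opening: 0.0096
grasp_force: 42.8
time: 40.35
ee_pos: [0.5073, 0.0808, 0.1053]
tcp_rot: [179.9, -0.1, 89.2]
wrist_force: [-3.2, 2.5, 1.4]
opening: 0.0093
grasp_force: 43.9
```

```bash
python3 drive.py '[[0,-0.0073,0.0056,0,0],[0,-0.0141,0.0118,0,0],[-0.001,-0.0203,0.0186,0,0],[-0.001,-0.0259,0.0259,0,0],[-0.001,-0.0259,0.0259,0,0]]'
python3 drive.py '[[0,-0.0049,0.0077,0,0],[0,-0.0075,0.0125,0,0],[0,-0.0095,0.016,0,0],[0,-0.0095,0.016,0,0]]'
```

```text
time: 40.77
ee_pos: [0.4815, 0.0805, 0.0783]
tcp_rot: [-180.0, -0.1, 89.2]
wrist_force: [-0.5, 5.2, -4.5]
opening: 0.0096
grasp_force: 45.2
time: 41.1
ee_pos: [0.4723, 0.0803, 0.0623]
tcp_rot: [180.0, -0.1, 89.2]
wrist_force: [-0.1, 5.0, -1.1]
opening: 0.0094
grasp_force: 46.1
```

```bash
python3 drive.py '[[0,0,0.001,0,0],[0,0,0.002,0,0],[0,0,0.002,0,0]]' | sed -n '2p;4p'
python3 drive.py '[[0,0,0.001,0,0],[0,0,0.002,0,0],[0,0,0.002,0,0]]'| sed -n '2p;4p'
```

```text
ee_pos: [0.4715, 0.0803, 0.0604]
wrist_force: [-6.2, 5.7, 4.0]
ee_pos: [0.4708, 0.0803, 0.0586]
wrist_force: [-11.1, 5.3, 8.3]
```

```bash
python3 drive.py '[[0,-0.002,0.002,0,0],[0,-0.002,0.003,0,0],[0,-0.002,0.003,0,0]]'| sed -n '2p;4p'
python3 - <<'E'
from h import *
s,i=shot('scene','s30');t,ti=shot('top','t30')
# free edge of the lid vs rim front, expected positions when shut
print(proj(i,[(.4395,-.058,.053),(.4395,-.058,.045),(.4395,.217,.053)]).round(1),proj(ti,[(.4395,-.058,.053),(.4395,-.058,.045)]).round(1))
g=cv2.cvtColor(s,cv2.COLOR_BGR2GRAY).astype(int)
for c in (290,300,310,385): print(c,g[195:260,c].tolist())
E
```

```text
ee_pos: [0.4709, 0.0804, 0.0582]
wrist_force: [-9.8, 3.5, 22.4]
[[277.7 229.3]
 [277.8 232. ]
 [384.  213.3]] [[349.3 292.9]
 [349.1 293.1]]
290 [62, 62, 64, 79, 107, 121, 127, 129, 128, 130, 131, 129, 129, 131, 132, 133, 132, 132, 131, 133, 132, 134, 135, 134, 135, 134, 134, 136, 136, 133, 137, 136, 133, 130, 122, 117, 117, 116, 117, 118, 116, 120, 117, 118, 118, 117, 118, 118, 116, 118, 116, 118, 121, 121, 120, 120, 118, 120, 121, 118, 118, 119, 113, 105, 88]
300 [61, 62, 60, 64, 60, 63, 62, 63, 61, 63, 62, 61, 63, 64, 65, 72, 91, 124, 131, 135, 135, 134, 134, 134, 134, 136, 135, 134, 135, 137, 134, 131, 119, 117, 117, 117, 119, 118, 118, 117, 117, 118, 118, 116, 117, 121, 119, 119, 119, 119, 121, 120, 119, 121, 121, 121, 120, 117, 119, 117, 116, 120, 112, 92, 54]
310 [64, 64, 66, 63, 64, 63, 61, 63, 62, 65, 65, 64, 64, 67, 64, 65, 63, 63, 65, 65, 62, 66, 66, 64, 64, 64, 67, 73, 98, 130, 129, 125, 119, 119, 119, 118, 118, 117, 119, 118, 119, 118, 119, 119, 117, 119, 118, 116, 118, 118, 119, 118, 118, 117, 117, 120, 119, 122, 118, 120, 115, 98, 60, 49, 50]
385 [133, 133, 133, 133, 132, 132, 134, 133, 130, 128, 129, 131, 130, 128, 126, 130, 127, 127, 128, 127, 121, 129, 124, 126, 125, 124, 124, 123, 124, 123, 123, 124, 126, 126, 124, 125, 124, 119, 115, 93, 65, 61, 61, 60, 58, 58, 61, 58, 60, 55, 49, 50, 51, 46, 48, 45, 46, 47, 46, 43, 45, 49, 44, 44, 47]
```

The force jumped to 22 N with almost no motion, and the lid's front edge is at row 228.5 against 227.5 predicted for shut, so the lid is shut. Releasing and backing off.

```bash
python3 drive.py '[[0,0,-0.004,0,0],[0,0,-0.004,0,0.03],[0,0,-0.004,0,0.03],[0,0,-0.004,0,0.03],[0,0,-0.004,0,0.03]]' | tail -3
python3 drive.py '[[0,0,-0.01,0,0.03],[0,0,-0.04,0,0.03],[0,0,-0.08,0,0.03],[0,0,-0.12,0,0.03],[0,0,-0.16,0,0.03]]' | tail -3
python3 drive.py '[[0,-0.1,-0.05,0,0.03],[0,-0.1,-0.05,0,0.03],[0,-0.1,-0.05,0,0.03],[0,-0.1,-0.05,0,0.03],[0,-0.1,-0.05,0,0.03]]' | head -3
python3 - <<'E'
from h import *
for n in ('scene',):
    s,i=shot(n,'s31');g=cv2.cvtColor(s,cv2.COLOR_BGR2GRAY).astype(int)
    for c in (290,300,340,370):
        p=proj(i,[(.4395,-.058+k*.275/40,.053) for k in range(41)]);r=np.interp(c,p[:,0],p[:,1]);a=int(r)-14
        print(c,'pred',r.round(1),a,g[a:a+28,c].tolist())
print(bot.get_obs()['time'])
E
```

```text
wrist_force: [-0.9, -0.6, -0.3]
opening: 0.0299
grasp_force: 0.0
wrist_force: [0.7, -0.2, -0.7]
opening: 0.03
grasp_force: 0.0
time: 43.2
ee_pos: [0.37, 0.0814, 0.2712]
tcp_rot: [179.8, -0.0, 89.2]
290 pred 227.4 213 [132, 131, 131, 130, 130, 135, 132, 134, 135, 135, 133, 134, 133, 135, 128, 123, 115, 113, 113, 115, 116, 116, 115, 116, 114, 116, 118, 117]
300 pred 225.9 211 [127, 127, 131, 135, 133, 131, 132, 133, 134, 135, 134, 131, 132, 133, 126, 116, 114, 114, 115, 114, 113, 114, 114, 116, 115, 116, 115, 116]
340 pred 219.9 205 [62, 61, 62, 61, 61, 62, 65, 72, 85, 88, 79, 65, 59, 64, 62, 63, 57, 55, 58, 60, 75, 91, 82, 63, 84, 113, 120, 119]
370 pred 215.4 201 [129, 129, 128, 128, 128, 125, 129, 129, 129, 131, 128, 130, 128, 117, 89, 62, 61, 62, 58, 61, 61, 62, 61, 61, 61, 59, 62, 61]
43.25
```

The last release row raised the lid edge by about 1 px (roughly 3 mm), so I'll press the handle down again with shut fingers.

```bash
python3 drive.py '[[0,0.03,0,0,0],[0,0.07,0,0,0],[0,0.101,0,0,0],[0,0.101,0.04,0,0],[0,0.101,0.08,0,0]]' | head -3
python3 drive.py '[[0,0,0.04,0,0],[0,0,0.08,0,0],[0,0,0.1,0,0],[0,0,0.1,0,0],[0,0,0.1,0,0]]'
python3 drive.py '[[0,0,0.005,0,0],[0,0,0.005,0,0]]' | sed -n '2p;4p'
python3 drive.py '[[0,0,0.004,0,0],[0,0,0.004,0,0]]' | sed -n '2p;4p'
```

```text
time: 43.67
ee_pos: [0.4749, 0.0798, 0.1883]
tcp_rot: [179.9, -0.0, 89.1]
time: 44.08
ee_pos: [0.4709, 0.0795, 0.0874]
tcp_rot: [-179.8, 0.0, 89.2]
wrist_force: [-0.5, -0.6, 0.4]
opening: 0.0001
grasp_force: 0.0
ee_pos: [0.4717, 0.0797, 0.0837]
wrist_force: [-0.0, -0.2, 0.1]
ee_pos: [0.472, 0.0798, 0.0831]
wrist_force: [-8.3, -1.4, 23.2]
```

```bash
python3 drive.py '[[0,0,0.002,0,0],[0,0,0.002,0,0],[0,0,0.002,0,0]]' | sed -n '2p;4p'
python3 drive.py '[[0,0,-0.03,0,0],[0,0,-0.07,0,0],[0,0,-0.11,0,0],[0,0,-0.15,0,0],[0,0,-0.15,0,0]]' | sed -n '2p;4p'
python3 drive.py '[[0,-0.1,-0.03,0,0],[0,-0.1,-0.03,0,0],[0,-0.1,-0.03,0,0],[0,-0.1,-0.03,0,0],[0,-0.1,-0.03,0,0]]' | sed -n '2p;4p'
python3 - <<'E'
from h import *
s,i=shot('scene','s32');g=cv2.cvtColor(s,cv2.COLOR_BGR2GRAY).astype(int)
for c in (290,300,370): print(c,[(r,int(g[r,c])) for r in range(211,234)])
t,ti=shot('top');b=block(t[240:320,150:210]);print(onz(ti,[np.array(b[1][0])+[150,240]],.028),bot.get_obs()['time'])
E
```

```text
ee_pos: [0.4722, 0.0798, 0.0828]
wrist_force: [-14.0, -3.2, 40.1]
ee_pos: [0.4734, 0.0802, 0.2358]
wrist_force: [2.1, 0.5, 1.1]
ee_pos: [0.3714, 0.0814, 0.2588]
wrist_force: [-0.4, -0.3, 0.8]
290 [(211, 128), (212, 129), (213, 129), (214, 130), (215, 131), (216, 131), (217, 133), (218, 131), (219, 132), (220, 131), (221, 134), (222, 134), (223, 134), (224, 134), (225, 134), (226, 135), (227, 132), (228, 129), (229, 123), (230, 116), (231, 115), (232, 115), (233, 114)]
300 [(211, 128), (212, 128), (213, 130), (214, 133), (215, 134), (216, 133), (217, 131), (218, 132), (219, 133), (220, 135), (221, 134), (222, 133), (223, 134), (224, 134), (225, 133), (226, 128), (227, 118), (228, 115), (229, 113), (230, 117), (231, 115), (232, 116), (233, 117)]
370 [(211, 130), (212, 128), (213, 130), (214, 127), (215, 115), (216, 83), (217, 64), (218, 61), (219, 58), (220, 59), (221, 62), (222, 60), (223, 61), (224, 62), (225, 59), (226, 61), (227, 60), (228, 60), (229, 62), (230, 61), (231, 61), (232, 60), (233, 59)]
[[0.45033013 0.33807411 0.028     ]] 45.6
```

The lid edge is back at the shut position (rows 229 and 227) after a hard stop at 40 N, and the robot is clear of everything. Handing in.

```bash
python3 -c 'from workcell import bot;print(bot.job_done())'
```

```text
the job is handed in; nothing more can be done
None
```

The job is handed in, though no verdict came back: the block lies in the tray, the three tubes I found on the bench are in grooves 1, 3 and 5, and the lid is shut; the real fingertips sat about 40 mm higher than the text says, so I corrected every grasp for that.

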